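# Rock a charged battery pack into a cordless compressor's bay

## Task

Put the charged yellow battery pack into the battery bay of the red compressor. In the charger it can only be taken by its two ends and in the bay it has to be held by its two long sides, so set it down flat on the bench in between, let go and take it again; then rock it in, black nose first and tilted down under the orange lip, and lower the other end until the pack drops flat and is fully home on the bay floor. Leave the spray can, the tape roll and the paint jar alone, and let go at the end.

Things in the scene. Friction and masses are not known exactly. Their poses are not given: they have to be found in the camera images.
- pack_center (a point): Centre of the yellow battery pack, 22 mm above its underside. Whole pack 68 mm long (its x), 46 wide (y), 44 high (z, up), about 0.3 kg. The yellow body is 56 mm long, x = -22 to +34 mm, its middle at x = +6; ahead of it at the bottom juts a black nose, x = -34 to -22 mm, full width, only 10 mm high. It starts in the charger, axes as the charger's.
- pack_nose (a point): Front lower edge of the pack's black nose, at mid width: 34 mm towards -x from the pack's centre, at the height of its underside. Same axes as the pack.
- charger_floor (a point): Centre of the floor of the black charger, 14 mm above the bench; fixed. The pack starts standing on it, right way up, with the same axes, and lifts straight up out of it. Base plate 74 x 75 mm; both ends (-x and +x) are open, so fingers can reach down the ends of the yellow body to just above the 10 mm high nose.
- cheeks_top (a point): Middle between the tops of the charger's two grey cheeks, 58 mm above the bench, over the middle of the yellow body, axes as the charger's. The cheeks are 46 mm long (x), 7 mm thick, as high as the pack, and stand along its long sides with 1.5 mm of play each.
- bay_floor (a point): Centre of the floor of the battery bay of the red compressor, 10 mm above the bench; fixed. Pocket 70.5 mm long (x) and 49 mm wide (y). Walls along both sides and at the +x end are 6 mm thick, with a sloped crest 13 mm above the floor. The pack is home with its centre 22 mm above this point, axes the same, nose towards -x under the lip.
- bay_lip (a point): Lower free edge of the orange lip, 29.25 mm towards -x from the pocket's centre, 15 mm above its floor; bay axes. The lip is 5 mm thick and overhangs the -x end of the pocket by its last 6 mm, so the pack cannot go straight down: it goes in tilted about 15 degrees, nose low. Beyond it, from 9 to 44 mm further to -x, a red tower rises 42 mm above the floor.
- pump_top (a point): Top of the compressor's red pump, 84 mm above the bench, bay axes. It is on the same base, to the -y side of the bay: it fills y = -120 to -230 mm from the bay's centre and is 115 mm long (x). The other sides of the bay are clear.
- spray_can: Bystander: small spray can, 52 mm across, 125 mm tall, standing; origin at the centre of its underside.
- tape_roll: Bystander: roll of masking tape lying flat, 90 mm across, 24 mm high; origin at the centre of its underside.
- paint_jar: Bystander: paint jar with a cap, 56 mm across, 70 mm tall, standing; origin at the centre of its underside.
- pack: The battery pack again, by its underside: origin 22 mm below its centre, same axes.
Things that resemble listed ones, but are neither listed nor needed, are in the scene too. There is more than one size of the pack; the job needs the middle-sized.

How it is judged (in metres and radians):
On the way, in this order (a step that is already met when the one before it is completed fails the run):
1. the pack lies flat and still on the bench, outside the charger and the bay, and is let go (height (world z) of pack_center below 0.026 m and angle between pack_center's own z axis and vertical below 0.1 rad and contact force between the fingers and pack below 0.2 N and linear speed of pack below 0.02 m/s and angular speed of pack below 0.15 rad/s), for 0.1 s.
2. the tilted pack has its nose in the pocket under the lip (x of pack_nose in the frame of bay_floor between -0.038 and -0.0295 m and y of pack_nose in the frame of bay_floor between -0.008 and 0.008 m and z of pack_nose in the frame of bay_floor below 0.009 m and angle between pack_center's own z axis and vertical above 0.07 rad), for 0.02 s.
At the end, for the whole second after the job is handed in: The pack lies flat on the bay floor (within 2.5 mm of home height, 4 mm sideways and 3 degrees of level), nose under the lip, released and at rest; no bystander moved more than 30 mm or tipped over (horizontal distance between pack_center and bay_floor below 0.004 m and z of pack_center in the frame of bay_floor between 0.019 and 0.0245 m and x of pack_nose in the frame of bay_floor below -0.0305 m and angle between pack_center's own z axis and vertical below 0.05 rad and angle between the x axis of pack_center and the x axis of bay_floor, either way round below 0.09 rad and linear speed of pack below 0.02 m/s and angular speed of pack below 0.15 rad/s); the robot touches nothing.
It fails at once if the spray can is moved more than 30 mm or tipped (distance of spray_can from where it was at the start of the episode above 0.03 m or angle between spray_can's own z axis and vertical above 0.4 rad).
It fails at once if the tape roll is moved more than 30 mm or tipped (distance of tape_roll from where it was at the start of the episode above 0.03 m or angle between tape_roll's own z axis and vertical above 0.4 rad).
It fails at once if the paint jar is moved more than 30 mm or tipped (distance of paint_jar from where it was at the start of the episode above 0.03 m or angle between paint_jar's own z axis and vertical above 0.4 rad).
It also fails if it takes over 58 s, if anything falls off the work surface, if the arm or the gripper's body presses on something with over 40 N, if the wrist force passes 120 N, or if a joint passes its speed limit or range.

## Robot

A 6-joint arm with a two-finger parallel gripper is mounted at the origin on the work surface. World frame = base frame: x ahead of the robot, y to its left, z up, the work surface at z = 0. Lengths are in m, angles in degrees, forces in N, time in s.
With the tool pointing down it reaches from about 0.35 to 0.875 m from the base axis. Payload 4.2 kg.
Tool frame: the origin (TCP) lies at the very end of the fingers, on their centre line; the grasp point (between the pads) lies 19 mm behind it; z points along the fingers, y is the direction in which the jaws open and shut (so a half turn about z gives the same grasp; the last joint's range is limited). The gripper opens to 87 mm and grips with 3 to 60 N. Pads are 19 mm wide; open, the fingers measure 117 mm over their backs; the gripper's body (75 mm by 190 mm) begins 51 mm behind the grasp point.
Start: joints at [77.957, 22.042, 0.453, 0, -68.411, -14.817], TCP at [0.282, 0.558, 0.223] pointing down, gripper open.
Joint ranges: [-179.83, 179.83], [-69.29, 118.12], [-61.27, 80.66], [-181.25, 117.63], [-171.15, -9.14], [-177.46, 177.46]. Speed limits (degrees/s): [159.86, 159.86, 180, 180, 180, 180].

## Interface

Orientations are given as a 3x3 rotation matrix whose columns are the frame's x, y, z axes.
In Python, from station import r, imaging gives the robot as it stands. The module is installed in compiled form; this text tells all that it offers.
- The arm moves only by the tool move_arm, never from a script. Its argument "motion" is one flat list of numbers, 7 for each row, row after row: the shift along the tool's x, y, z in units of 40 mm (1.0 is 40 mm), then the turn, a rotation vector about the tool's x, y, z in units of 5 degrees (1.0 is 5 degrees), then the gripper's target within -1 to 1 (shut at 1, half-way at 0, fully open at -1). In form: [dx, dy, dz, wx, wy, wz, gripper, dx, dy, dz, wx, wy, wz, gripper, ...]. A call has 1 to 20 rows; each row is the pose to reach, as a shift and turn from the pose measured when the call began, along the tool's axes at that moment; what a row does not reach only later rows make up. A row lasts 1/12 s, in which the tool goes at most 41.7 mm and 7.16 degrees, less where a joint would pass 70% of its speed; a pose out of reach is approached as far as the arm can. A call with a gripper value outside its range is refused whole. The fingers move at their own pace and stop on an object; the grip force is fixed at half the most. Time passes only in rows, so rows that repeat a pose let the fingers close. It gives the time, the measured TCP pose, the force and the opening at its end, in the units of the state.
- r.sense(): the state, without advancing time (a new reading comes with each control period).
- imaging.capture(name): name is "scene" or "side" or "wrist"; returns the picture (400x640x3 uint8, blue, green, red); there is no depth.
- imaging.camera_params(name): a dict with "intrinsics" (3x3 intrinsics, pixels), "world_from_camera" (4x4, takes a point from camera to world coordinates). Camera axes: x right, y down, z forward; pixel columns grow to the right and rows downward; lengths in m; the calibration is good to about 2 mm. A picture is of the moment at which its call begins: read the wrist's pose just before it. camera_params takes no time and is no camera call; for the wrist camera it gives the pose at the moment of the call.
- r.finish_job(): hands the job in, once; it reports no verdict.
The state is a dict: "time_s": time; "joints": joint angles; "joint_velocities": joint speeds; "effort": joint torques, N m; "tcp_pos": TCP position; "ee_rot": TCP orientation; "wrist_force": force on the tool from outside, world axes, zero at the start; "moment": the same for the moment, N m; "gripper_width": opening from 0.0 (shut) to 1.0 (fully open).
Only numpy, scipy, OpenCV 4.12 (cv2) and the standard library are available. Lean on these libraries where they do the work, as an engineer would, in place of code of your own. Each camera call takes 0.05 s, during which the arm holds its last target.

## Working session

There is one attempt and no reset: what is moved stays moved. The work goes in short steps, Python scripts to look and compute and a tool call to move; the robot and the scene stay as the last step left them, time stands still between calls to the robot, and variables do not carry over. Pictures are saved under pics/ and viewed, and the job is handed in when it is done.

Besides the shell and the picture viewer there is one more tool, called in YAML: its name, and indented under it one key for each argument. move_arm: Moves the arm, as the interface text tells. Its arguments: {"type":"object","properties":{"motion":{"type":"array","items":{"type":"number"}}},"required":["motion"]}

```bash
mkdir -p pics
python3 - <<'E'
from station import r, imaging
import cv2, numpy as np
np.set_printoptions(precision=4,suppress=True)
for n in ["scene","side","wrist"]:
    p=imaging.camera_params(n); print(n,p["intrinsics"],p["world_from_camera"])
    cv2.imwrite(f"pics/{n}0.png",imaging.capture(n))
print(r.sense())
E
```

```text
scene [[472.1074   0.     323.0339]
 [  0.     472.1074 194.4664]
 [  0.       0.       1.    ]] [[-0.5656  0.6584 -0.4966  1.0986]
 [ 0.8247  0.4473 -0.3462  0.3373]
 [-0.0058 -0.6054 -0.7959  0.8484]
 [ 0.      0.      0.      1.    ]]
side [[376.8761   0.     314.207 ]
 [  0.     376.8761 202.6118]
 [  0.       0.       1.    ]] [[-0.9912 -0.0536  0.1207  0.4889]
 [-0.1307  0.5286 -0.8388  0.7495]
 [-0.0188 -0.8472 -0.531   0.5683]
 [ 0.      0.      0.      1.    ]]
wrist [[311.66     0.     317.119 ]
 [  0.     311.66   204.5572]
 [  0.       0.       1.    ]] [[-0.4529 -0.8636 -0.2216  0.3416]
 [-0.8916  0.4392  0.1103  0.5263]
 [ 0.0021  0.2475 -0.9689  0.3844]
 [ 0.      0.      0.      1.    ]]
{'time_s': 0.15, 'joints': array([ 77.9562,  22.0809,   0.3976,  -0.0197, -68.4112, -14.8158]), 'joint_velocities': array([ 0.0122, -0.02  ,  0.2508,  0.0073,  0.0726,  0.013 ]), 'effort': array([ -0.0001, -39.105 ,  18.7587,   4.2224,   0.0124,  -0.0001]), 'tcp_pos': array([0.2822, 0.5572, 0.2217]), 'ee_rot': array([[ 0.8921, -0.4519, -0.0007],
       [-0.4519, -0.8921, -0.0015],
       [ 0.0001,  0.0017, -1.    ]]), 'wrist_force': array([ 0.0917, -0.2905,  1.0075]), 'moment': array([-0.0044, -0.0134,  0.0358]), 'gripper_width': 1.0016026645825538}
```

View pics/scene0.png

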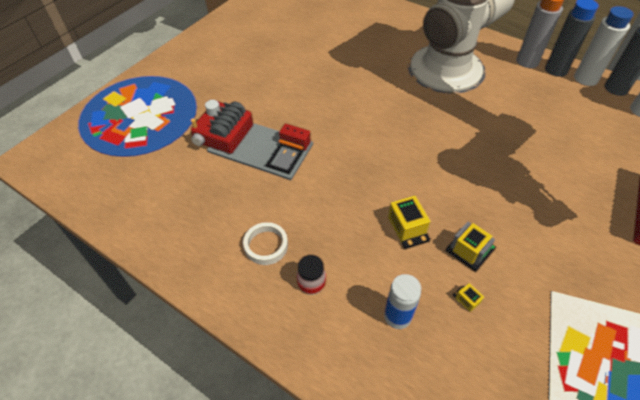

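View pics/side0.png

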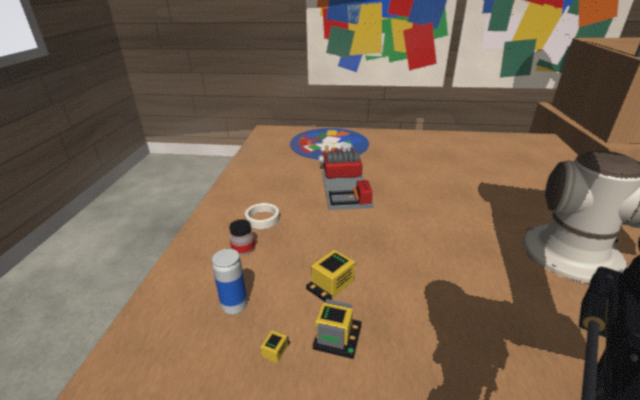

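View pics/wrist0.png

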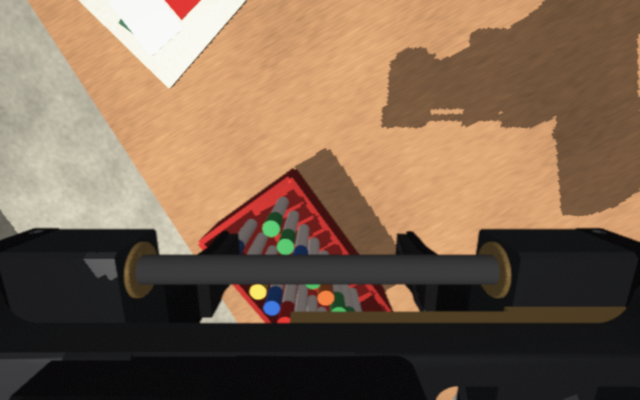

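The candidates are three yellow packs in the scene view: a large one at (410,218) lying on the bench, one in a black charger with grey cheeks at (473,243), and a tiny one at (470,296). The middle-sized one in the charger fits the description. I'll enlarge it to confirm, along with the bay.

```bash
cat > h.py <<'E'
import numpy as np, cv2
from station import r, imaging
np.set_printoptions(precision=4,suppress=True)
def ray(n,uv,z,P=None):
    P=P or imaging.camera_params(n); T=P["world_from_camera"]
    d=T[:3,:3]@np.linalg.solve(P["intrinsics"],[uv[0],uv[1],1.]); o=T[:3,3]
    return o+d*(z-o[2])/d[2]
def proj(n,X,P=None):
    P=P or imaging.camera_params(n); T=P["world_from_camera"]
    c=T[:3,:3].T@((np.atleast_2d(X)-T[:3,3]).T); q=P["intrinsics"]@c
    return (q[:2]/q[2]).T
def crop(img,c,w,h,s,f):
    x,y=int(c[0]-w/2),int(c[1]-h/2); x=max(x,0);y=max(y,0)
    cv2.imwrite(f,cv2.resize(img[y:y+h,x:x+w],None,fx=s,fy=s,interpolation=cv2.INTER_CUBIC)); print(f,"origin",x,y,"scale",s)
E
python3 - <<'E'
from h import *
im=cv2.imread("pics/scene0.png")
crop(im,(460,250),130,100,6,"pics/c1.png")
crop(im,(260,145),130,100,6,"pics/c2.png")
im=cv2.imread("pics/side0.png")
crop(im,(335,310),130,100,6,"pics/c3.png")
for n,uv,z in [("scene",(473,240),.058),("side",(335,318),.058),("scene",(289,158),.01),("side",(349,198),.01),("scene",(404,320),0),("scene",(311,288),0),("scene",(265,246),.0),("scene",(413,235),0),("scene",(470,300),0)]:
    print(n,uv,ray(n,uv,z))
E
```

```text
pics/c1.png origin 395 200 scale 6
pics/c2.png origin 195 95 scale 6
pics/c3.png origin 270 260 scale 6
scene (473, 240) [0.5329 0.2993 0.058 ]
side (335, 318) [0.5209 0.3084 0.058 ]
scene (289, 158) [ 0.5312 -0.1556  0.01  ]
side (349, 198) [ 0.5208 -0.1667  0.01  ]
scene (404, 320) [0.7279 0.2613 0.    ]
scene (311, 288) [0.7727 0.0792 0.    ]
scene (265, 246) [ 0.7487 -0.0555  0.    ]
scene (413, 235) [0.5511 0.1868 0.    ]
scene (470, 300) [0.6208 0.3468 0.    ]
```

View pics/c1.png

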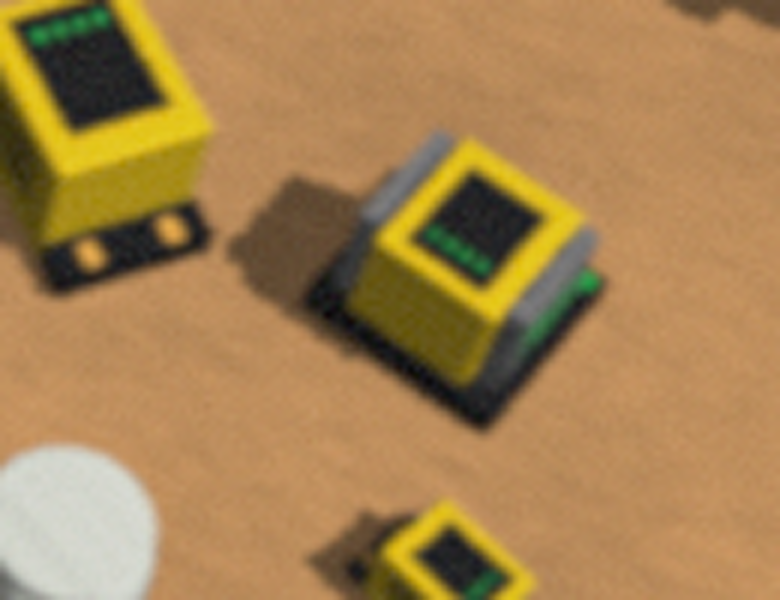

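View pics/c2.png

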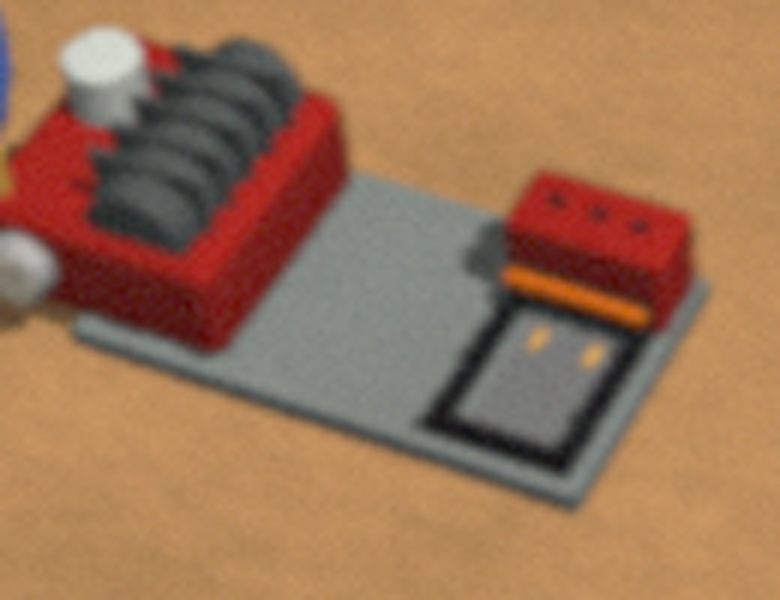

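View pics/c3.png

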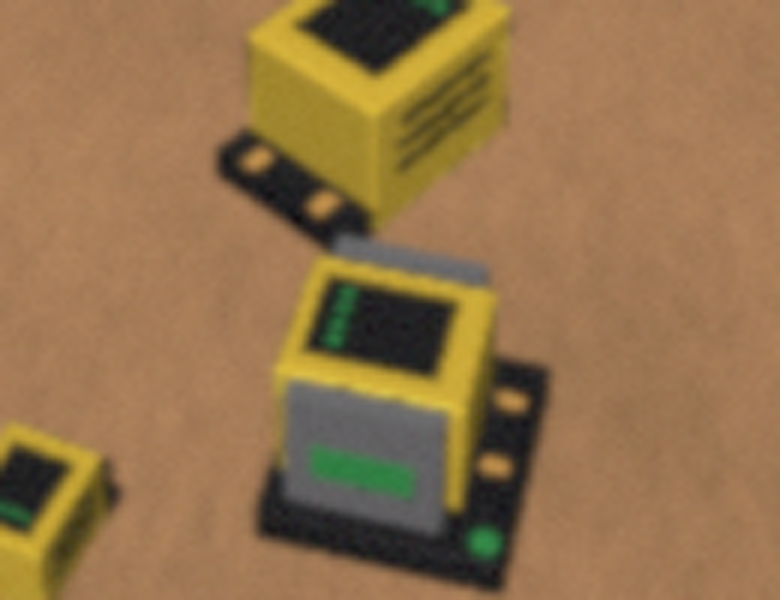

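The crop confirms it: the middle-sized pack sits between the grey cheeks of the charger with its nose contacts toward the robot (side view (355,335)). The bay is at scene ~(288,158), with the orange lip on its robot side. Next I'll fit the poses.

Run:
```python
from h import *
from scipy.optimize import least_squares
Ps={n:imaging.camera_params(n) for n in("scene","side","wrist")}
def fit(obs,pts,z,x0):
    pts=np.array(pts,float)
    def f(p):
        c,s=np.cos(p[2]),np.sin(p[2]); X=np.c_[p[0]+c*pts[:,0]-s*pts[:,1],p[1]+s*pts[:,0]+c*pts[:,1],np.full(len(pts),z)]
        return np.concatenate([(proj(n,X,Ps[n])-o).ravel() for n,o in obs.items()])
    s=least_squares(f,x0); print(s.x[:2],np.degrees(s.x[2]),"rms",np.sqrt(np.mean(s.fun**2))); return s.x
# yellow top: corner order (-,-),(+,-),(+,+),(-,+) about body middle
q=[(-28,-23),(28,-23),(28,23),(-28,23)]; q=np.array(q)/1000
sc=np.array([(470,140),(375,238),(500,315),(588,218)])/6+np.array([395,200])
sd=np.array([(497,295),(325,258),(280,372),(462,412)])/6+np.array([270,260])
for o in ({"scene":sc},{"side":sd},{"scene":sc,"side":sd}):
    x=fit(o,q,.058,[.53,.3,0])
c,s=np.cos(x[2]),np.sin(x[2]); print("pack centre",x[0]-.006*c,x[1]-.006*s)
# bay base: pocket outer rim (crest 13 above floor): +x corners; use floor guess
for uv in [(430,425),(570,470),(640,340),(505,300)]:
    print(ray("scene",np.array(uv)/6+np.array([195,95]),.02))
for uv in [(510,275),(645,322)]: print("lip",ray("scene",np.array(uv)/6+np.array([195,95]),.03))
crop(cv2.imread("pics/side0.png"),(345,190),130,100,6,"pics/c4.png")
```

```text
[0.5252 0.3014] -9.164860645695166 rms 0.6400391208426506
[0.5212 0.3026] -9.816447362423416 rms 0.8228598029002079
[0.5226 0.3018] -9.498864817823108 rms 1.0250645740380733
pack centre 0.5166747102331358 0.30277679465457247
[ 0.5864 -0.178   0.02  ]
[ 0.5741 -0.1197  0.02  ]
[ 0.5051 -0.1369  0.02  ]
[ 0.5179 -0.1943  0.02  ]
lip [ 0.5131 -0.1945  0.03  ]
lip [ 0.5035 -0.1352  0.03  ]
pics/c4.png origin 280 140 scale 6
```

View pics/c4.png

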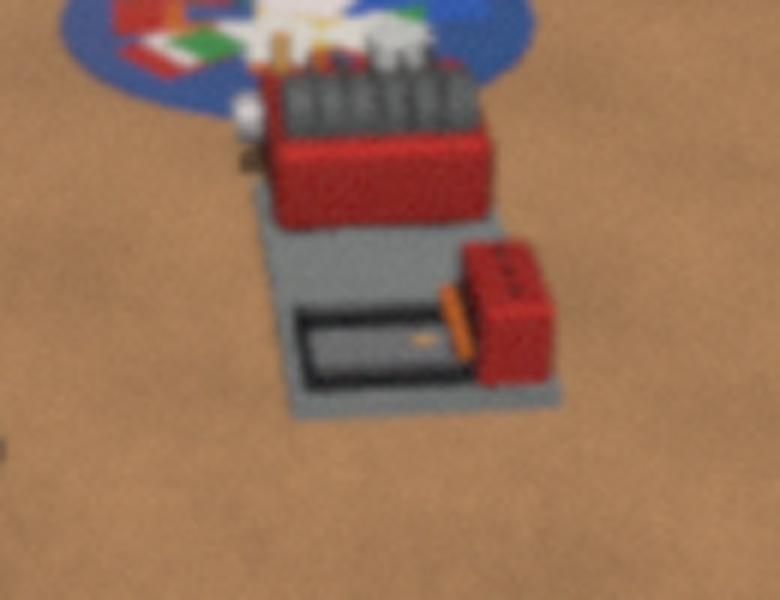

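```bash
cat >> h.py <<'E'
from scipy.spatial.transform import Rotation as Ro
def down(yaz,tilt_axis=None,tilt=0):
    a=np.radians(yaz); y=np.array([np.cos(a),np.sin(a),0]); z=np.array([0,0,-1.]); R=np.c_[np.cross(y,z),y,z]
    return R if tilt_axis is None else Ro.from_rotvec(np.radians(tilt)*np.array(tilt_axis)).as_matrix()@R
def row(p,R,s=None):
    s=s or r.sense(); A=s["ee_rot"]
    d=A.T@(np.array(p)-s["tcp_pos"])/.04; w=Ro.from_matrix(A.T@R).as_rotvec(degrees=True)/5
    print("row",np.round(d,3),np.round(w,3)); return d,w
E
python3 - <<'E'
from h import *
row([.5226,.3018,.19],down(170.5))
row([.5226,.3018,.19],down(-9.5))
E
```

```text
row [8.247 2.977 0.799] [ 0.016 -0.013 14.527]
row [8.247 2.977 0.799] [  0.014   0.017 -21.473]
```

move_arm:
  motion: [8.25,2.98,0.8,0.016,-0.013,14.53,-1,8.25,2.98,0.8,0.016,-0.013,14.53,-1,8.25,2.98,0.8,0.016,-0.013,14.53,-1,8.25,2.98,0.8,0.016,-0.013,14.53,-1,8.25,2.98,0.8,0.016,-0.013,14.53,-1,8.25,2.98,0.8,0.016,-0.013,14.53,-1,8.25,2.98,0.8,0.016,-0.013,14.53,-1,8.25,2.98,0.8,0.016,-0.013,14.53,-1,8.25,2.98,0.8,0.016,-0.013,14.53,-1,8.25,2.98,0.8,0.016,-0.013,14.53,-1,8.25,2.98,0.8,0.016,-0.013,14.53,-1,8.25,2.98,0.8,0.016,-0.013,14.53,-1,8.25,2.98,0.8,0.016,-0.013,14.53,-1,8.25,2.98,0.8,0.016,-0.013,14.53,-1,8.25,2.98,0.8,0.016,-0.013,14.53,-1,8.25,2.98,0.8,0.016,-0.013,14.53,-1]

```text
time_s: 1.48
tcp_pos: [0.5223, 0.3023, 0.1901]
ee_rot: [[-0.163, -0.987, 0.0], [-0.987, 0.163, 0.0], [-0.0, -0.0, -1.0]]
wrist_force: [0.3, 0.2, 0.7]
gripper_width: 1.003
```

Run:
```python
from h import *
import pickle
s=r.sense(); print(s["time_s"],s["tcp_pos"],s["ee_rot"],s["joints"])
P=imaging.camera_params("wrist"); im=imaging.capture("wrist"); cv2.imwrite("pics/w1.png",im); pickle.dump(P,open("w1.pkl","wb"))
print(P["world_from_camera"])
# predicted corners
c,sn=np.cos(np.radians(-9.5)),np.sin(np.radians(-9.5))
q=np.array([(-28,-23),(28,-23),(28,23),(-28,23)])/1000
X=np.array([[.5226+c*a-sn*b,.3018+sn*a+c*b,.058] for a,b in q]); print(proj("wrist",X,P))
```

```text
1.4833 [0.5223 0.3023 0.1901] [[-0.1634 -0.9866  0.0002]
 [-0.9866  0.1634  0.0001]
 [-0.0002 -0.0001 -1.    ]] [ 45.4183  21.3195  -5.4998   0.0016 -63.1692 -54.821 ]
[[-0.9864  0.1593  0.0407  0.5106]
 [ 0.1644  0.9557  0.2442  0.2352]
 [ 0.      0.2476 -0.9689  0.3529]
 [ 0.      0.      0.      1.    ]]
[[345.5771 173.3269]
 [286.7705 173.2904]
 [287.8626 219.5191]
 [344.4962 219.5526]]
```

View pics/w1.png

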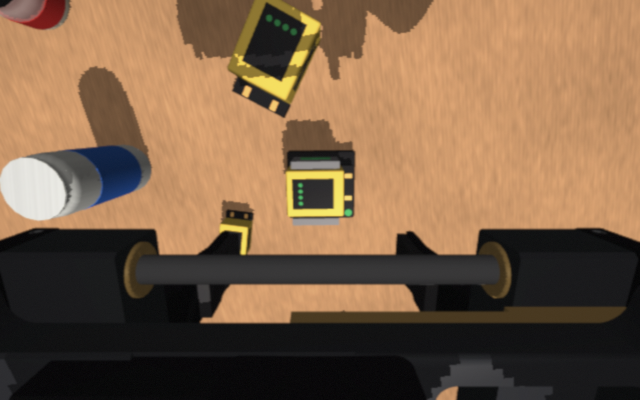

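Run:
```python
from h import *
im=cv2.imread("pics/w1.png"); crop(im,(320,190),90,80,8,"pics/c5.png")
m=cv2.inRange(cv2.cvtColor(im,cv2.COLOR_BGR2HSV),(20,120,150),(35,255,255))
m[:,:270]=0;m[:150]=0;m[:,370:]=0;m[225:]=0
c=max(cv2.findContours(m,0,2)[0],key=cv2.contourArea); print(cv2.minAreaRect(c),cv2.boundingRect(c))
```

```text
pics/c5.png origin 275 150 scale 8
((318.0, 193.0), (46.0, 66.0), 90.0) (285, 170, 67, 47)
```

View pics/c5.png

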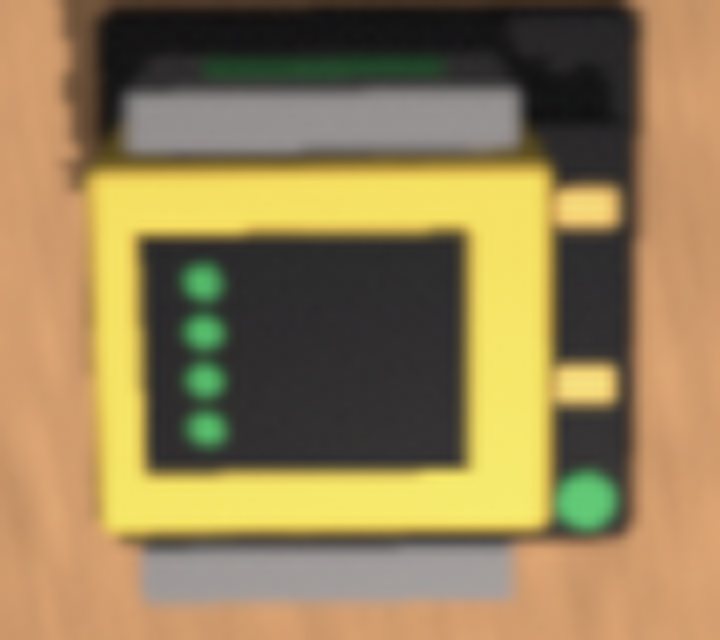

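The yellow top in the wrist view spans (286,171) to (344,216), aligned with the image axes, so the -9.5° yaw is right. Descending on the two ends.

Run:
```python
from h import *
row([.523,.3,.0275],down(170.5))
```

```text
row [ 0.052 -0.025  4.065] [-0.002  0.003  0.015]
```

move_arm:
  motion: [0.05,-0.025,0.6,0,0,0,-1,0.05,-0.025,1.3,0,0,0,-1,0.05,-0.025,2.0,0,0,0,-1,0.05,-0.025,2.6,0,0,0,-1,0.05,-0.025,3.1,0,0,0,-1,0.05,-0.025,3.5,0,0,0,-1,0.05,-0.025,3.8,0,0,0,-1,0.05,-0.025,4.0,0,0,0,-1,0.05,-0.025,4.065,0,0,0,-1,0.05,-0.025,4.065,0,0,0,-1]

```text
time_s: 2.37
tcp_pos: [0.5229, 0.3001, 0.0271]
ee_rot: [[-0.163, -0.987, -0.0], [-0.987, 0.163, -0.001], [0.001, 0.0, -1.0]]
wrist_force: [-0.7, 0.5, 0.8]
gripper_width: 0.998
```

Run:
```python
from h import *
s=r.sense(); print(s["wrist_force"],s["tcp_pos"])
im=imaging.capture("side"); crop(im,(335,310),130,100,6,"pics/c6.png")
```

```text
[-0.7234  0.468   0.8076] [0.5229 0.3001 0.0271]
pics/c6.png origin 270 260 scale 6
```

View pics/c6.png

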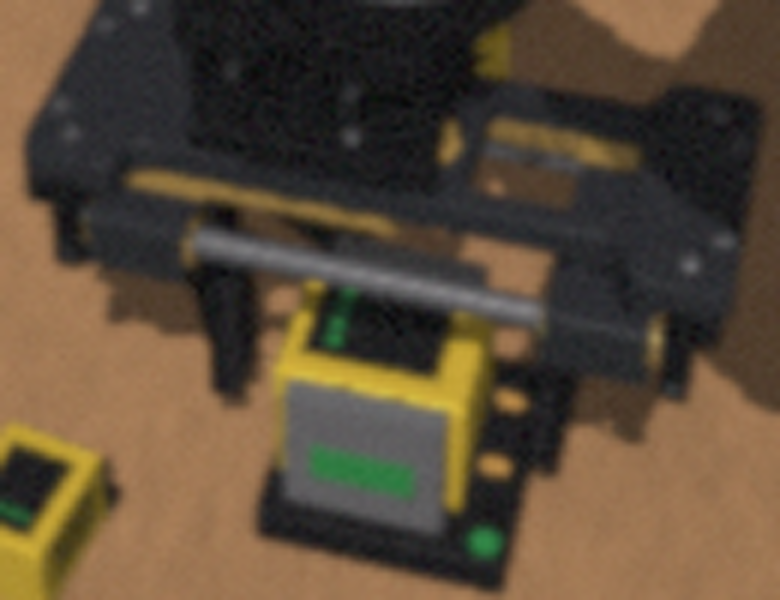

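The fingers straddle the body ends, left finger tip at crop (230,390) and right finger behind the body over the nose. Closing.

move_arm:
  motion: [0,0,0,0,0,0,1,0,0,0,0,0,0,1,0,0,0,0,0,0,1,0,0,0,0,0,0,1,0,0,0,0,0,0,1,0,0,0,0,0,0,1,0,0,0,0,0,0,1,0,0,0,0,0,0,1,0,0,0,0,0,0,1,0,0,0,0,0,0,1]

```text
time_s: 3.25
tcp_pos: [0.5235, 0.3005, 0.0281]
ee_rot: [[-0.163, -0.987, 0.001], [-0.987, 0.163, 0.001], [-0.001, -0.001, -1.0]]
wrist_force: [0.3, -0.8, 1.9]
gripper_width: 0.641
```

Width is 55.8 mm, so it is gripped. Lifting straight up.

move_arm:
  motion: [0,0,-0.15,0,0,0,1,0,0,-0.35,0,0,0,1,0,0,-0.6,0,0,0,1,0,0,-0.9,0,0,0,1,0,0,-1.3,0,0,0,1,0,0,-1.7,0,0,0,1,0,0,-2.0,0,0,0,1,0,0,-2.2,0,0,0,1,0,0,-2.2,0,0,0,1]

```text
time_s: 4.0
tcp_pos: [0.5243, 0.3012, 0.1187]
ee_rot: [[-0.163, -0.987, 0.005], [-0.987, 0.163, 0.004], [-0.004, -0.004, -1.0]]
wrist_force: [0.1, 0.1, -2.3]
gripper_width: 0.639
```

Run:
```python
from h import *
s=r.sense(); print(s["wrist_force"],s["tcp_pos"],s["gripper_width"])
im=imaging.capture("side"); crop(im,(335,280),200,150,4,"pics/c7.png")
# place target: yaw
row([.50,.02,.10],down(192))
row([.50,.02,.10],down(170.5))
```

```text
[ 0.0871  0.0619 -2.2528] [0.5243 0.3012 0.1187] 0.6387461288762002
pics/c7.png origin 235 205 scale 4
row [ 7.023 -0.563  0.414] [-0.03   0.026 -4.278]
row [ 7.023 -0.563  0.414] [-0.025  0.031  0.022]
```

View pics/c7.png

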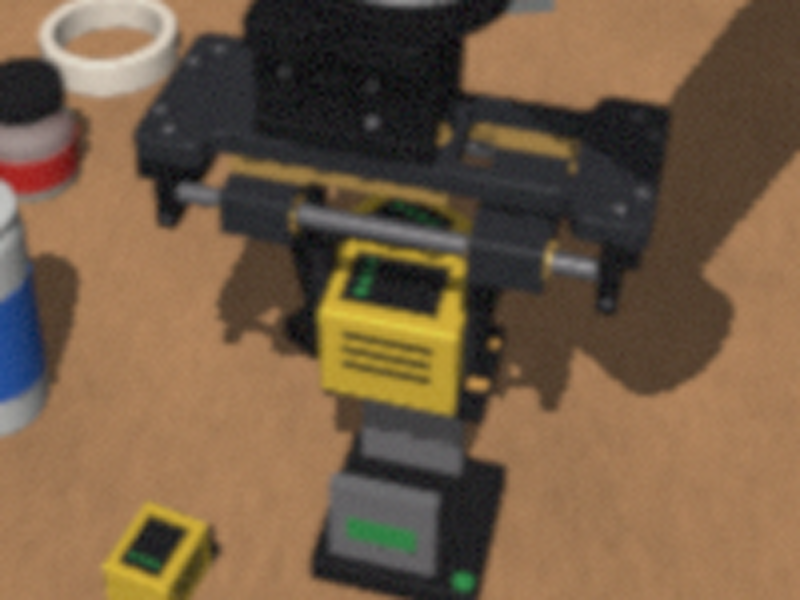

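Pack is out of the charger and level (body at crop (395,330)). Carrying it to clear bench at about (0.50, 0.02), turning it to the bay's yaw on the way.

move_arm:
  motion: [0.5,-0.04,0,0,0,-0.3,1,1.2,-0.1,0,0,0,-0.7,1,2.0,-0.16,0,0,0,-1.2,1,2.9,-0.23,0,0,0,-1.7,1,3.8,-0.3,0,0,0,-2.3,1,4.7,-0.37,0,0,0,-2.9,1,5.5,-0.44,0,0,0,-3.4,1,6.2,-0.5,0,-0.01,0.01,-3.8,1,6.7,-0.54,0,-0.03,0.026,-4.1,1,7.02,-0.56,0,-0.03,0.026,-4.28,1,7.02,-0.56,0,-0.03,0.026,-4.28,1,7.02,-0.56,0,-0.03,0.026,-4.28,1]

```text
time_s: 5.05
tcp_pos: [0.4993, 0.0194, 0.1158]
ee_rot: [[0.206, -0.979, -0.001], [-0.979, -0.206, -0.0], [-0.0, 0.001, -1.0]]
wrist_force: [-0.4, 0.7, -3.2]
gripper_width: 0.64
```

Run:
```python
from h import *
row([.50,.02,.0145],down(192))
P=imaging.camera_params("wrist"); im=imaging.capture("wrist"); cv2.imwrite("pics/w2.png",im); cv2.imwrite("pics/s2.png",imaging.capture("scene"))
```

```text
row [-0.011 -0.025  2.534] [ 0.017  0.001 -0.021]
```

View pics/w2.png

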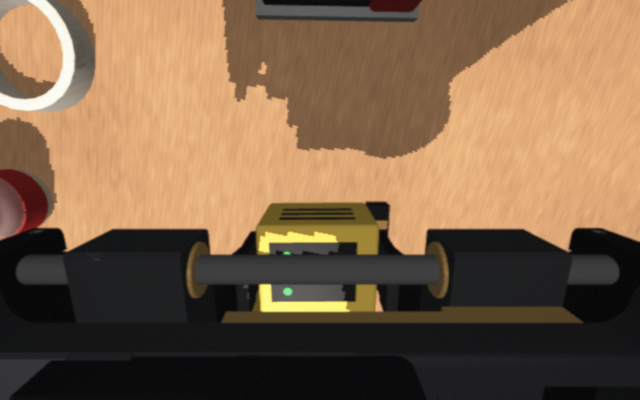

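View pics/s2.png

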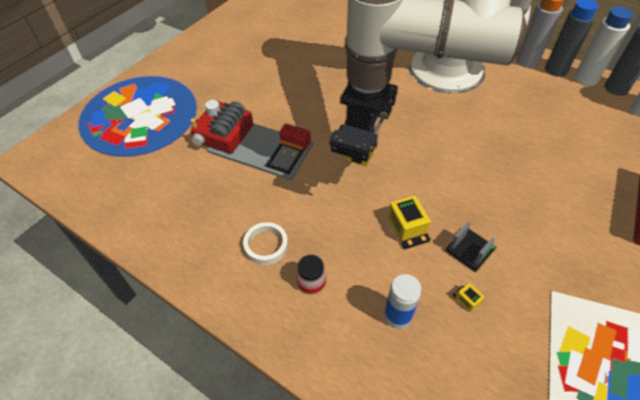

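Pack hangs level between the fingers in the wrist view (body at (318,260)). The bay's edge at (335,15) is parallel to it. Setting it down.

move_arm:
  motion: [0,-0.025,0.4,0,0,0,1,0,-0.025,0.9,0,0,0,1,0,-0.025,1.4,0,0,0,1,0,-0.025,1.8,0,0,0,1,0,-0.025,2.1,0,0,0,1,0,-0.025,2.3,0,0,0,1,0,-0.025,2.4,0,0,0,1,0,-0.025,2.46,0,0,0,1,0,-0.025,2.5,0,0,0,1,0,-0.025,2.5,0,0,0,1,0,-0.025,2.5,0,0,0,1]

```text
time_s: 6.07
tcp_pos: [0.5012, 0.0209, 0.0167]
ee_rot: [[0.208, -0.978, 0.001], [-0.978, -0.208, 0.0], [-0.0, -0.001, -1.0]]
wrist_force: [0.1, 0.4, -2.2]
gripper_width: 0.643
```

move_arm:
  motion: [0,0,0.02,0,0,0,1,0,0,0.04,0,0,0,1,0,0,0.06,0,0,0,1,0,0,0.06,0,0,0,1]

```text
time_s: 6.4
tcp_pos: [0.5012, 0.0208, 0.0144]
ee_rot: [[0.208, -0.978, 0.001], [-0.978, -0.208, 0.0], [-0.0, -0.001, -1.0]]
wrist_force: [0.1, 0.0, -2.2]
gripper_width: 0.643
```

move_arm:
  motion: [0,0,0.02,0,0,0,1,0,0,0.03,0,0,0,1,0,0,0.03,0,0,0,1]

```text
time_s: 6.65
tcp_pos: [0.5013, 0.0208, 0.0141]
ee_rot: [[0.208, -0.978, 0.001], [-0.978, -0.208, 0.0], [-0.0, -0.001, -1.0]]
wrist_force: [-2.2, -0.2, 5.5]
gripper_width: 0.638
```

Bench contact: the force rose to +5.5 N. Opening and letting it settle, then rising.

move_arm:
  motion: [0,0,0,0,0,0,-1,0,0,0,0,0,0,-1,0,0,0,0,0,0,-1,0,0,0,0,0,0,-1,0,0,0,0,0,0,-1,0,0,0,0,0,0,-1,0,0,0,0,0,0,-1,0,0,0,0,0,0,-1,0,0,-0.3,0,0,0,-1,0,0,-0.8,0,0,0,-1,0,0,-1.5,0,0,0,-1,0,0,-2.3,0,0,0,-1,0,0,-3.1,0,0,0,-1,0,0,-3.7,0,0,0,-1,0,0,-4.0,0,0,0,-1,0,0,-4.0,0,0,0,-1]

```text
time_s: 7.98
tcp_pos: [0.503, 0.0213, 0.1776]
ee_rot: [[0.209, -0.978, 0.008], [-0.978, -0.209, 0.002], [-0.0, -0.009, -1.0]]
wrist_force: [0.5, -0.2, -0.4]
gripper_width: 0.998
```

Run:
```python
from h import *
import pickle
s=r.sense(); print(s["tcp_pos"],s["joints"])
P=imaging.camera_params("wrist"); im=imaging.capture("wrist"); cv2.imwrite("pics/w3.png",im); pickle.dump(P,open("w3.pkl","wb"))
m=cv2.inRange(cv2.cvtColor(im,cv2.COLOR_BGR2HSV),(20,120,120),(35,255,255))
print(proj("wrist",[.5013,.0208,.044],P))
```

```text
[0.503  0.0213 0.1776] [ 20.9597  12.2819 -20.5492   0.0613 -56.6709  -8.9391]
[[319.3498 196.5395]]
```

View pics/w3.png

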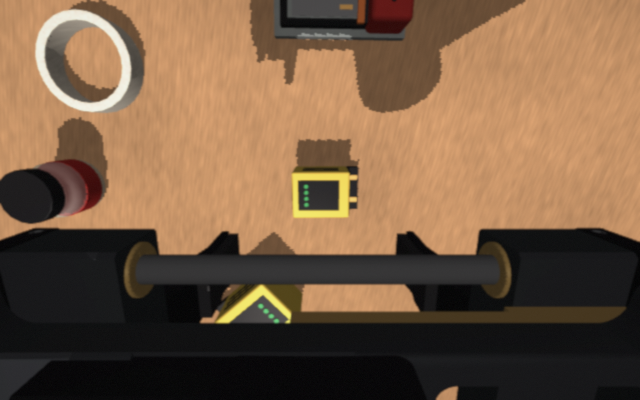

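Pack is released, standing flat at wrist (321,194). Before regrasping I'll hover over the bay in the same pose to measure it with the same camera bias.

Run:
```python
from h import *
row([.541,-.158,.1776],down(192))
im=cv2.imread("pics/w3.png"); crop(im,(322,190),90,70,8,"pics/c8.png")
```

```text
row [ 4.584 -0.029 -0.059] [-0.053  0.009  0.004]
pics/c8.png origin 277 155 scale 8
```

View pics/c8.png

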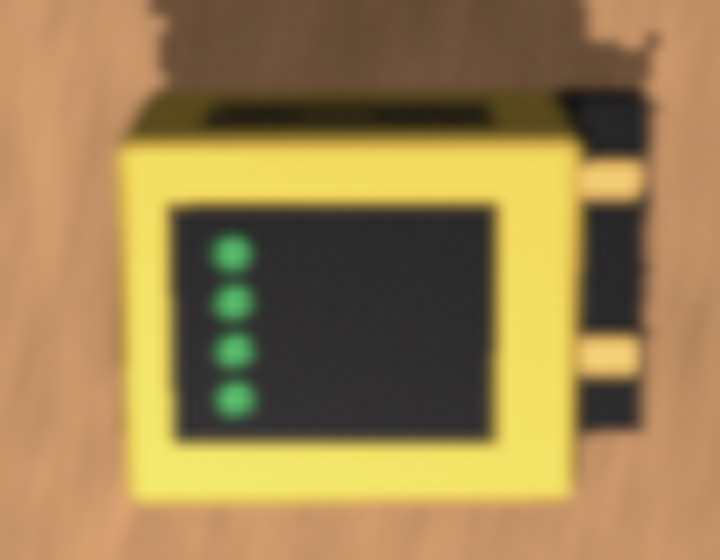

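move_arm:
  motion: [0.5,0,-0.05,-0.05,0,0,-1,1.3,0,-0.06,-0.05,0,0,-1,2.2,-0.02,-0.06,-0.05,0,0,-1,3.1,-0.03,-0.06,-0.05,0,0,-1,3.8,-0.03,-0.06,-0.05,0,0,-1,4.3,-0.03,-0.06,-0.05,0,0,-1,4.58,-0.03,-0.06,-0.05,0,0,-1,4.58,-0.03,-0.06,-0.05,0,0,-1,4.58,-0.03,-0.06,-0.05,0,0,-1,4.58,-0.03,-0.06,-0.05,0,0,-1,4.58,-0.03,-0.06,-0.05,0,0,-1]

```text
time_s: 8.95
tcp_pos: [0.5407, -0.1568, 0.1774]
ee_rot: [[0.21, -0.978, -0.001], [-0.978, -0.21, 0.001], [-0.001, 0.0, -1.0]]
wrist_force: [0.0, 0.8, 0.0]
gripper_width: 0.997
```

Run:
```python
from h import *
import pickle
s=r.sense(); print(s["tcp_pos"],s["joints"],s["ee_rot"])
P=imaging.camera_params("wrist"); im=imaging.capture("wrist"); cv2.imwrite("pics/w4.png",im); pickle.dump(P,open("w4.pkl","wb"))
crop(im,(325,185),130,100,6,"pics/c9.png")
```

```text
[ 0.5407 -0.1568  0.1774] [  0.2828  18.1824 -12.1885  -0.0678 -59.6589  11.8508] [[ 0.2096 -0.9778 -0.0005]
 [-0.9778 -0.2096  0.001 ]
 [-0.0011  0.0003 -1.    ]]
pics/c9.png origin 260 135 scale 6
```

View pics/c9.png

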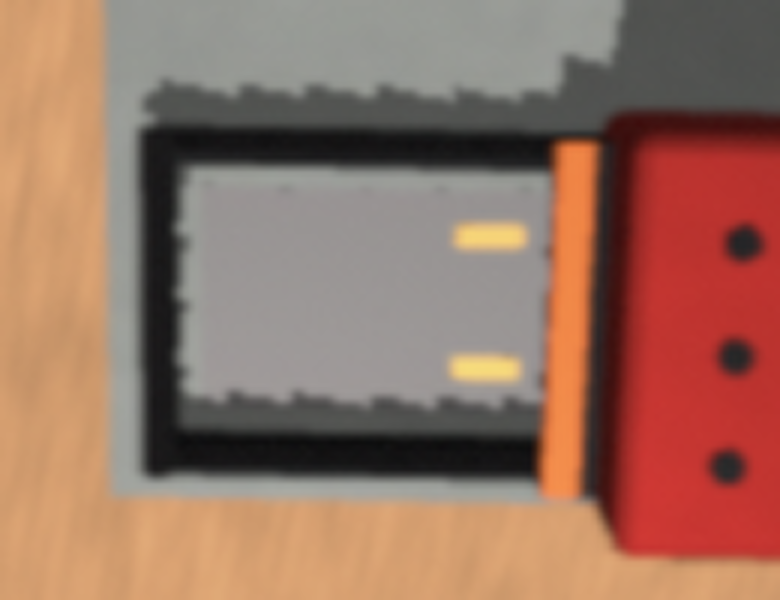

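The bay is clear and empty in the crop: pocket floor from (180,165) to (545,435), orange lip edge at x≈547, gold contacts at (490,237) and (485,368). Fitting its pose and the pack's with the same camera.

```bash
cat > fit.py <<'E'
from h import *
import pickle
from scipy.optimize import least_squares
P3=pickle.load(open("w3.pkl","rb"));P4=pickle.load(open("w4.pkl","rb"))
def W(p,X):
    X=np.atleast_2d(X).astype(float)/1000; c,s=np.cos(p[2]),np.sin(p[2])
    return np.c_[p[0]+c*X[:,0]-s*X[:,1],p[1]+s*X[:,0]+c*X[:,1],X[:,2]]
# pack
q=np.array([(34,-23,44),(-22,-23,44),(-22,23,44),(34,23,44)])
o=np.array([(118,140),(582,140),(574,500),(130,500)])/8+[277,155]
s=least_squares(lambda p:(proj("wrist",W(p,q),P3)-o).ravel(),[.5,.02,.2])
print("pack",s.x[:2],np.degrees(s.x[2]),"body mid",W(s.x,[6,0,0])[0],"res",s.fun)
C=lambda u,v:np.array([u,v])/6+[260,135]
# (point, crop pixel, mask)
obs=[((-29.25,0,25),C(547,302),(1,0)),((-29.25,-20,25),C(551,190),(1,0)),((-29.25,20,25),C(543,440),(1,0)),
 ((35.25,-15,10),C(181,210),(1,0)),((35.25,15,10),C(181,380),(1,0)),
 ((10,24.5,10),C(320,433),(0,1)),((-15,24.5,10),C(450,436),(0,1)),
 ((-25,-11,10),C(490,237),(0,1)),((-25,11,10),C(485,368),(0,1)),
 ((41.25,-28,16),C(142,140),(1,0)),((41.25,28,16),C(146,465),(1,0)),
 ((15,30.5,20),C(300,474),(0,1)),((15,-30.5,14),C(300,129),(0,1))]
def f(p):
    return np.concatenate([((proj("wrist",W(p,X),P4)[0]-u)*m)[np.array(m)>0] for X,u,m in obs])
s=least_squares(f,[.54,-.158,.2],loss="soft_l1"); print("bay",s.x[:2],np.degrees(s.x[2]),s.fun)
E
python3 fit.py
```

```text
pack [0.4942 0.0182] 12.256463155330907 body mid [0.5001 0.0194 0.    ] res [-0.2072 -0.425   0.3787 -0.6178  0.3724  0.5266 -0.5544  0.6344]
bay [ 0.5351 -0.1631] 10.997169279912548 [ 0.2213  0.4528  0.0171 -0.2259 -0.1314 -0.284  -0.3846  0.8285 -0.9064
 -0.0557 -0.2828  0.615   0.1363]
```

Run:
```python
from h import *
row([.5005,.0205,.1776],down(102.2))
```

```text
row [-4.546  0.057  0.005] [ 0.007  0.01  17.982]
```

move_arm:
  motion: [-0.4,0,0,0,0,1.4,-1,-0.9,0.01,0,0,0,2.8,-1,-1.4,0.02,0,0,0,4.2,-1,-1.9,0.02,0,0,0,5.6,-1,-2.4,0.03,0,0,0,7.0,-1,-2.9,0.04,0,0,0,8.4,-1,-3.3,0.04,0,0,0,9.8,-1,-3.7,0.05,0,0,0,11.2,-1,-4.0,0.05,0,0,0,12.6,-1,-4.2,0.06,0,0,0,14.0,-1,-4.4,0.06,0,0,0,15.4,-1,-4.5,0.06,0,0,0,16.8,-1,-4.55,0.06,0,0,0,17.6,-1,-4.55,0.06,0,0,0,17.98,-1,-4.55,0.06,0,0,0,17.98,-1,-4.55,0.06,0,0,0,17.98,-1,-4.55,0.06,0,0,0,17.98,-1]

```text
time_s: 10.42
tcp_pos: [0.5002, 0.021, 0.1779]
ee_rot: [[-0.977, -0.213, 0.0], [-0.213, 0.977, 0.001], [-0.0, 0.001, -1.0]]
wrist_force: [-0.0, -0.3, 0.6]
gripper_width: 0.998
```

Run:
```python
from h import *
import pickle
s=r.sense(); print(s["tcp_pos"],s["joints"])
P=imaging.camera_params("wrist"); im=imaging.capture("wrist"); cv2.imwrite("pics/w5.png",im); pickle.dump(P,open("w5.pkl","wb"))
u=proj("wrist",[.5013,.0208,.044],P)[0];print(u)
crop(im,u,100,75,8,"pics/c10.png")
row([.5013,.0208,.0165],down(102.2))
```

```text
[0.5002 0.021  0.1779] [ 20.9798  12.2343 -20.5066  -0.0643 -57.2251 -98.6522]
[317.1488 197.9004]
pics/c10.png origin 267 160 scale 8
row [-0.023 -0.011  4.035] [0.011 0.004 0.014]
```

View pics/w5.png

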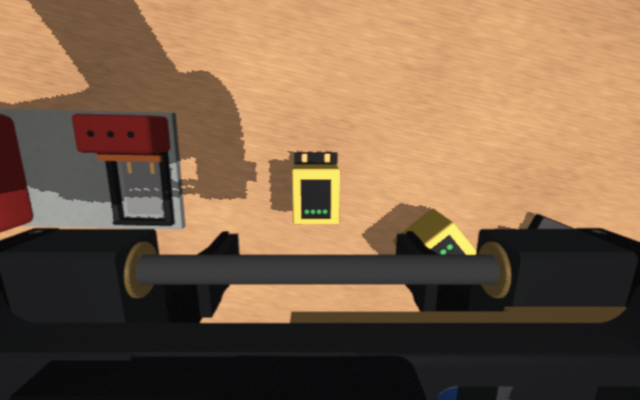

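View pics/c10.png

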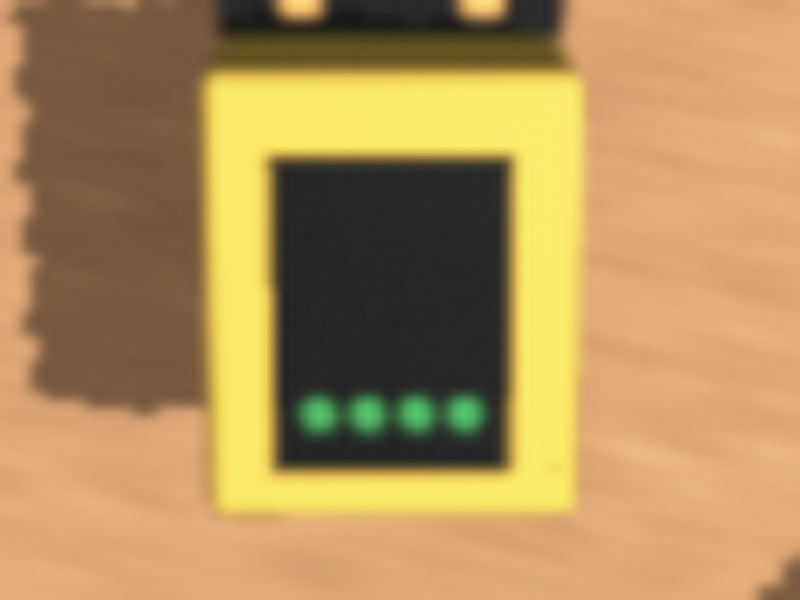

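The pack sits squarely between the open fingers at (316,196). The large pack at (450,235) is well clear. Descending to 17 mm.

move_arm:
  motion: [-0.02,-0.01,0.6,0,0,0,-1,-0.02,-0.01,1.3,0,0,0,-1,-0.02,-0.01,2.0,0,0,0,-1,-0.02,-0.01,2.6,0,0,0,-1,-0.02,-0.01,3.1,0,0,0,-1,-0.02,-0.01,3.5,0,0,0,-1,-0.02,-0.01,3.8,0,0,0,-1,-0.02,-0.01,3.95,0,0,0,-1,-0.02,-0.01,4.02,0,0,0,-1,-0.02,-0.01,4.02,0,0,0,-1,-0.02,-0.01,4.02,0,0,0,-1]

```text
time_s: 11.38
tcp_pos: [0.5017, 0.0209, 0.0177]
ee_rot: [[-0.977, -0.213, 0.001], [-0.213, 0.977, 0.001], [-0.002, 0.001, -1.0]]
wrist_force: [0.6, 0.5, 0.1]
gripper_width: 1.002
```

Run:
```python
from h import *
s=r.sense(); print(s["tcp_pos"],s["wrist_force"])
row([.5013,.0208,.017],down(102.2))
```

```text
[0.5017 0.0209 0.0177] [0.6184 0.5317 0.0624]
row [ 0.01  -0.001  0.017] [0.012 0.018 0.017]
```

move_arm:
  motion: [0.01,0,0.015,0,0,0,1,0.01,0,0.015,0,0,0,1,0.01,0,0.015,0,0,0,1,0.01,0,0.015,0,0,0,1,0.01,0,0.015,0,0,0,1,0.01,0,0.015,0,0,0,1,0.01,0,0.015,0,0,0,1,0.01,0,0.015,0,0,0,1,0.01,0,0.015,0,0,0,1,0.01,0,0.015,0,0,0,1,0.01,0,0.015,0,0,0,1,0.01,0,0.015,0,0,0,1]

```text
time_s: 12.38
tcp_pos: [0.5013, 0.0208, 0.0171]
ee_rot: [[-0.977, -0.213, 0.001], [-0.213, 0.977, 0.001], [-0.001, 0.001, -1.0]]
wrist_force: [-0.5, -1.1, 1.1]
gripper_width: 0.523
```

Gripped by the long sides (45.5 mm). Lifting, then moving to a pose 85 mm on the +x side of the bay, where one wrist image can show both the nose and the bay.

move_arm:
  motion: [0,0,-0.2,0,0,0,1,0,0,-0.5,0,0,0,1,0,0,-0.9,0,0,0,1,0,0,-1.3,0,0,0,1,0,0,-1.6,0,0,0,1,0,0,-1.75,0,0,0,1,0,0,-1.75,0,0,0,1]

```text
time_s: 12.97
tcp_pos: [0.5019, 0.021, 0.0885]
ee_rot: [[-0.977, -0.213, 0.004], [-0.213, 0.977, 0.002], [-0.004, 0.001, -1.0]]
wrist_force: [-0.2, 0.5, -2.9]
gripper_width: 0.527
```

Run:
```python
from h import *
row([.62,-.146,.085],down(101.2))
```

```text
row [-1.996 -4.708  0.089] [0.017 0.05  0.218]
```

move_arm:
  motion: [-0.2,-0.5,0,0,0,0.02,1,-0.5,-1.2,0.05,0,0,0.1,1,-0.9,-2.1,0.09,0.017,0.05,0.2,1,-1.3,-3.0,0.09,0.017,0.05,0.22,1,-1.6,-3.8,0.09,0.017,0.05,0.22,1,-1.85,-4.4,0.09,0.017,0.05,0.22,1,-2.0,-4.7,0.09,0.017,0.05,0.22,1,-2.0,-4.71,0.09,0.017,0.05,0.22,1,-2.0,-4.71,0.09,0.017,0.05,0.22,1,-2.0,-4.71,0.09,0.017,0.05,0.22,1]

```text
time_s: 13.8
tcp_pos: [0.6188, -0.1455, 0.0837]
ee_rot: [[-0.981, -0.194, -0.003], [-0.194, 0.981, 0.001], [0.003, 0.001, -1.0]]
wrist_force: [-0.1, 0.3, -2.0]
gripper_width: 0.524
```

Run:
```python
from h import *
import pickle
s=r.sense(); print(s["tcp_pos"],s["joints"],s["ee_rot"])
P=imaging.camera_params("wrist"); im=imaging.capture("wrist"); cv2.imwrite("pics/w6.png",im); pickle.dump((P,s),open("w6.pkl","wb"))
sc=imaging.capture("scene");cv2.imwrite("pics/s6.png",sc); crop(sc,(280,150),130,100,6,"pics/c11.png")
sd=imaging.capture("side");cv2.imwrite("pics/d6.png",sd); crop(sd,(335,190),130,100,6,"pics/c12.png")
```

```text
[ 0.6188 -0.1455  0.0837] [  1.3092  30.1157  -7.7693  -0.0464 -52.284  -80.1037] [[-0.981  -0.1938 -0.003 ]
 [-0.1938  0.981   0.0006]
 [ 0.0028  0.0011 -1.    ]]
pics/c11.png origin 215 100 scale 6
pics/c12.png origin 270 140 scale 6
```

View pics/w6.png

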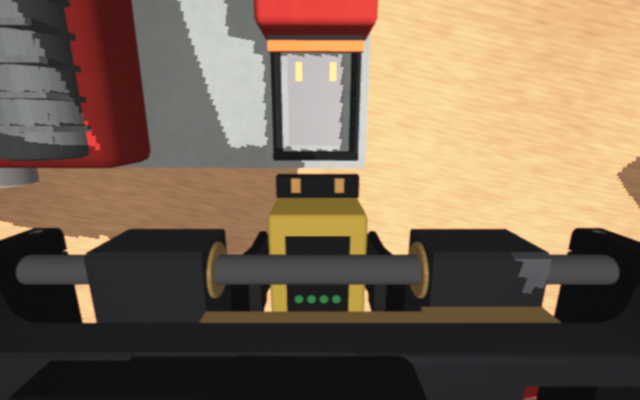

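View pics/c11.png

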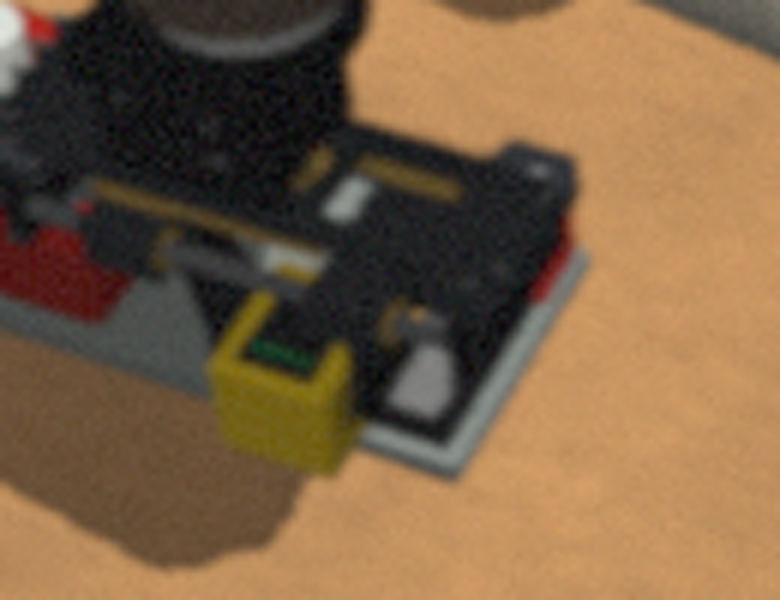

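View pics/c12.png

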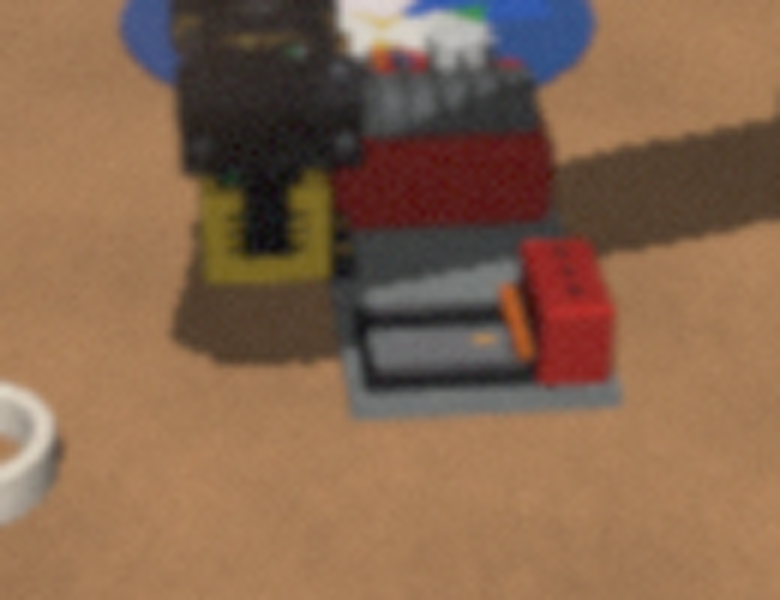

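The wrist view shows both the held pack, nose at rows 175–198 around x=318, and the bay at rows 40–160. Enlarging to measure.

Run:
```python
from h import *
im=cv2.imread("pics/w6.png"); crop(im,(318,100),130,130,5,"pics/c13.png"); crop(im,(318,205),130,80,6,"pics/c14.png")
```

```text
pics/c13.png origin 253 35 scale 5
pics/c14.png origin 253 165 scale 6
```

View pics/c13.png

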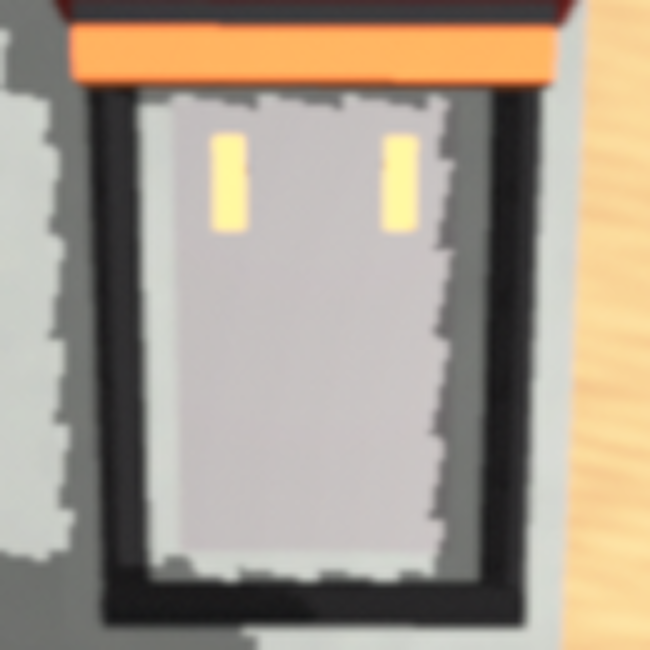

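View pics/c14.png

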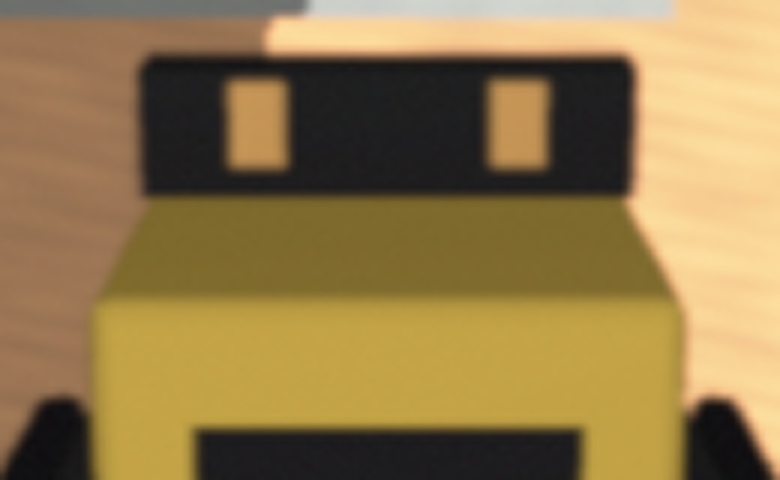

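```bash
cat > fit2.py <<'E'
from h import *
import pickle
from scipy.optimize import least_squares
P,s=pickle.load(open("w6.pkl","rb"))
K=P["intrinsics"];T=P["world_from_camera"]
R,t=s["ee_rot"],s["tcp_pos"]
def pr(X,d):
    Rc=T[:3,:3]@Ro.from_rotvec(d[:3]).as_matrix(); tc=T[:3,3]+d[3:6]
    c=(np.atleast_2d(X)-tc)@Rc; q=c@K.T; return q[:,:2]/q[:,2:]
# pack pt (mm, underside frame) -> world; tool x=-pack x, tool y=+pack y, tool z=-z
def pk(X,e=(0,0,0)):
    X=np.atleast_2d(X).astype(float); return t+ (np.c_[-(X[:,0]-6),X[:,1],17.1-X[:,2]]/1000+np.array(e))@R.T
D=lambda u,v:np.array([u,v])/6+[253,165]
C=lambda u,v:np.array([u,v])/5+[253,35]
pp=np.array([(-34,-23,10),(-34,23,10),(-22,-23,10),(-22,23,10),(-22,-23,44),(-22,23,44)])
po=np.array([D(143,58),D(632,58),D(145,195),D(630,195),D(95,300),D(682,300)])
def W(p,X):
    X=np.atleast_2d(X).astype(float)/1000; c,s_=np.cos(p[2]),np.sin(p[2])
    return np.c_[p[0]+c*X[:,0]-s_*X[:,1],p[1]+s_*X[:,0]+c*X[:,1],X[:,2]]
bo=[((-29.25,-20,25),C(120,84),(0,1)),((-29.25,20,25),C(500,84),(0,1)),
 ((35.25,-12,10),C(200,579),(0,1)),((35.25,12,10),C(420,579),(0,1)),
 ((-20,-24.5,10),C(138,130),(1,0)),((20,-24.5,10),C(147,440),(1,0)),((-20,24.5,10),C(492,130),(1,0)),((20,24.5,10),C(483,440),(1,0)),
 ((-20,-11,10),C(229,183),(1,0)),((-20,11,10),C(400,183),(1,0))]
def f(v):
    d,b,e=v[:6],v[6:9],v[9:12]
    a=(pr(pk(pp,e),d)-po).ravel()
    c=np.concatenate([((pr(W(b,X),d)[0]-u)*m)[np.array(m)>0] for X,u,m in bo])
    return np.concatenate([a/.4,c/.4,d[:3]/.01,d[3:]/.0015,e/np.array([.0005,.0003,.0005])])
x0=np.r_[np.zeros(6),.537,-.161,.195,np.zeros(3)]
S=least_squares(f,x0); v=S.x
print("cam rot deg",np.degrees(v[:3]),"tr mm",v[3:6]*1e3,"bay",v[6:8],np.degrees(v[8]),"e",v[9:]*1e3)
print("res px",S.fun[:22]*.4)
cov=np.linalg.inv(S.jac.T@S.jac); print("sd",np.sqrt(np.diag(cov))[6:9]*1e3)
E
python3 fit2.py
```

```text
cam rot deg [-1.2297  0.0684 -0.0475] tr mm [-2.5951 -0.4321 -0.3156] bay [ 0.5379 -0.1625] 11.187872383730278 e [-0.2959 -0.0037  1.3102]
res px [-0.6829  1.0882  0.6947  1.0826 -0.2704 -0.7678  0.261  -0.7784 -1.0549
 -0.2517  1.0566 -0.2701  0.3655  0.3855 -0.5152 -0.5246  0.5263  0.3932
 -0.6373 -0.3851  1.518  -1.4167]
sd [0.6349 0.4856 6.0862]
```

Bay fitted at (0.538, -0.1625), yaw 11.2°. Now working out the tilted waypoints.

```bash
cat >> h.py <<'E'
BAY=np.array([.5379,-.1625]); YAW=11.2
def tgt(nx,nz,th,ny=0,bay=None,yaw=None,ex=0.):
    b=BAY if bay is None else bay; a=np.radians(YAW if yaw is None else yaw)
    c,s=np.cos(np.radians(th)),np.sin(np.radians(th))
    x=nx+(40+ex)*c-17.1*s; z=nz+(40+ex)*s+17.1*c
    bx=np.array([np.cos(a),np.sin(a)]); by=np.array([-bx[1],bx[0]])
    p=np.r_[b+bx*x/1000+by*ny/1000,(z+10)/1000]
    return p,down(np.degrees(a)+90,[by[0],by[1],0],-th)
def nose(s=None):
    s=s or r.sense(); R,t=s["ee_rot"],s["tcp_pos"]; a=np.radians(YAW)
    N=t+R@np.array([.040,0,.0171]); d=N[:2]-BAY; px=-R[:,0]
    print("t",round(s["time_s"],2),"nose bay xyz mm",np.round(1000*np.array([d@[np.cos(a),np.sin(a)],d@[-np.sin(a),np.cos(a)],N[2]-.01]),2),"tilt",round(np.degrees(np.arcsin(px[2])),2),"yaw",round(np.degrees(np.arctan2(px[1],px[0])),2),"F",s["wrist_force"],"w",round(s["gripper_width"],3))
E
python3 - <<'E'
from h import *
nose()
row(*tgt(-20,40,15)); row(*tgt(-24,22,15))
E
```

```text
t 13.95 nose bay xyz mm [43.48  1.26 57.78] tilt -0.04 yaw 11.26 F [-0.1515 -0.0971 -2.4658] w 0.529
row [ 1.732 -0.031  0.201] [ 0.005 -3.008  0.012]
row [ 1.832 -0.031  0.651] [ 0.005 -3.008  0.012]
```

move_arm:
  motion: [0.1,0,0,0,-0.5,0,1,0.3,0,0,0,-1.0,0,1,0.6,-0.01,0.05,0,-1.6,0,1,0.9,-0.02,0.1,0,-2.2,0,1,1.2,-0.03,0.15,0,-2.7,0,1,1.5,-0.03,0.2,0,-3.0,0.01,1,1.73,-0.03,0.2,0,-3.0,0.01,1,1.73,-0.03,0.2,0,-3.0,0.01,1,1.73,-0.03,0.2,0,-3.0,0.01,1,1.73,-0.03,0.2,0,-3.0,0.01,1]

```text
time_s: 14.78
tcp_pos: [0.5535, -0.1595, 0.0777]
ee_rot: [[-0.947, -0.196, 0.255], [-0.189, 0.981, 0.05], [-0.26, -0.001, -0.966]]
wrist_force: [-0.2, 0.8, -2.6]
gripper_width: 0.526
```

Run:
```python
from h import *
nose()
row(*tgt(-24,18,15)); row(*tgt(-24,12,15))
im=imaging.capture("side"); crop(im,(340,180),130,100,6,"pics/c15.png")
import pickle
s=r.sense();P=imaging.camera_params("wrist"); im=imaging.capture("wrist"); cv2.imwrite("pics/w7.png",im); pickle.dump((P,s),open("w7.pkl","wb")); crop(im,(318,140),180,150,4,"pics/c16.png")
```

```text
t 14.78 nose bay xyz mm [-18.28  -0.12  40.79] tilt 15.06 yaw 11.29 F [-0.2252  0.7758 -2.5556] w 0.526
row [0.286 0.002 0.514] [-0.002  0.011  0.017]
row [0.325 0.002 0.659] [-0.002  0.011  0.017]
pics/c15.png origin 275 130 scale 6
pics/c16.png origin 228 65 scale 4
```

View pics/c15.png

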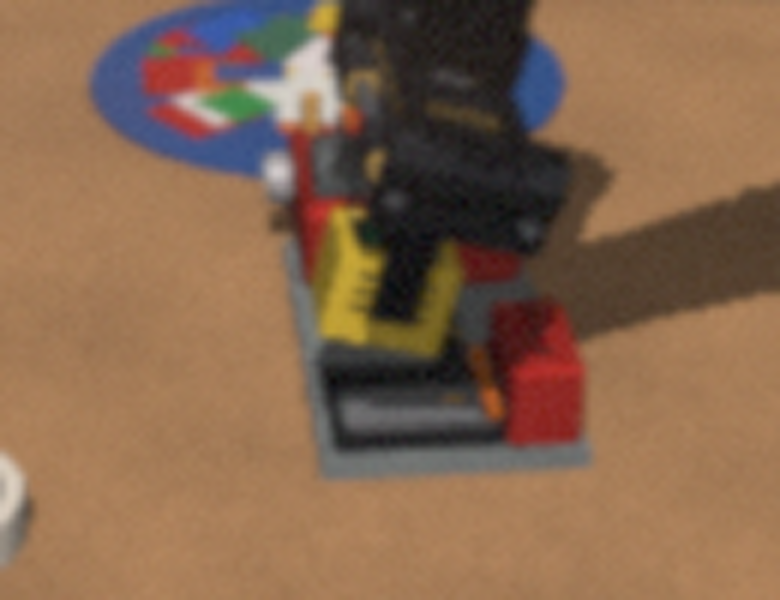

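View pics/c16.png

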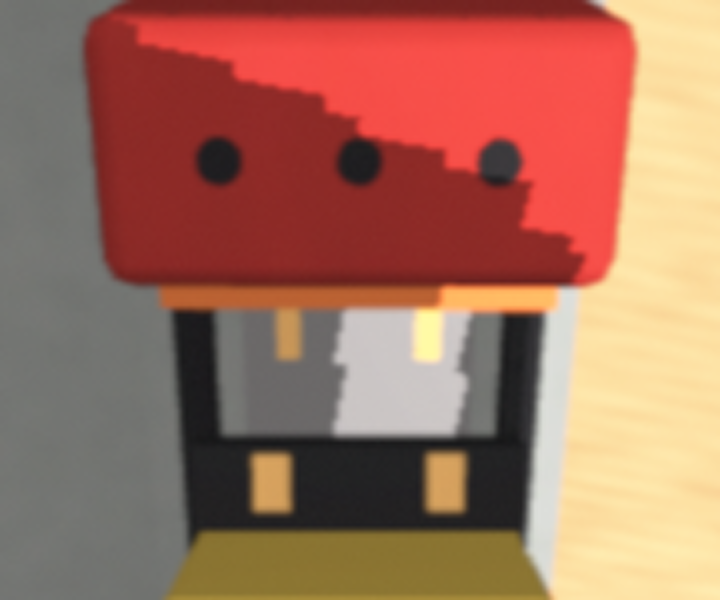

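Laterally the nose (edges 188–528, contacts centred on x=358) lines up with the bay (lip centred on 358, contacts 358). A quick recheck of x with this view.

```bash
sed -e 's/w6.pkl/w7.pkl/' fit2.py > fit3.py
python3 - <<'E'
s=open('fit3.py').read()
i=s.index("pp=np.array"); j=s.index("def W")
s=s[:i]+"""C=lambda u,v:np.array([u,v])/4+[228,65]
pp=np.array([(-34,-23,10),(-34,23,10),(-22,-23,10),(-22,23,10)])
po=np.array([C(191,440),C(526,440),C(199,531),C(521,531)])
"""+s[j:]
i=s.index("bo=["); j=s.index("def f(v)")
s=s[:i]+"""bo=[((-29.25,-20,25),C(220,311),(0,1)),((-29.25,20,25),C(500,310),(0,1)),
((-15,-24.5,10),C(220,430),(1,0)),((-15,24.5,10),C(498,430),(1,0)),((-26,-11,10),C(288,335),(1,0)),((-26,11,10),C(428,335),(1,0)),
((-38.25,-20,52),C(250,282),(0,1)),((-38.25,20,52),C(470,282),(0,1))]
"""+s[j:]
open('fit3.py','w').write(s)
E
python3 fit3.py
```

```text
cam rot deg [2.8669 0.0014 0.0078] tr mm [7.5228 1.6885 3.209 ] bay [ 0.5349 -0.1631] 11.350428149475748 e [ 0.9961 -0.0074  0.4072]
res px [ 0.3546  0.7948  0.008   0.7072 -1.0618 -0.5303  0.7017 -0.6142 -2.1155
 -2.0193 -0.4022  0.1826  1.5118 -1.297   1.8406  1.6602  2.0015  0.001
  0.0055  2.0061  0.4503  0.8557]
sd [0.5499 0.5056 7.2379]
```

```bash
python3 - <<'E'
s=open('fit3.py').read()
i=s.index("((-38.25,-20"); j=s.index("]\ndef f(v)")
open('fit3.py','w').write(s[:i]+s[j:])
E
python3 fit3.py
```

```text
cam rot deg [-0.1089 -0.0017  0.0073] tr mm [ 0.2943  0.2653 -0.0491] bay [ 0.5387 -0.1623] 11.52771765082522 e [ 0.0991 -0.0081  0.2232]
res px [ 0.3008  0.8093  0.0637  0.7236 -0.9732 -0.712   0.6104 -0.7932  0.0195
 -0.0689 -0.2724  0.1068  1.4956 -1.3338 -0.0761 -0.0012  0.0051  0.0785
  0.0707 -0.0131  0.0793 -0.0108]
sd [0.6442 0.528  9.7102]
```

Agrees within 1 mm. Lowering the nose to just above the pocket, +x of the lip.

move_arm:
  motion: [0.1,0,0.1,0,0,0,1,0.2,0,0.25,0,0,0,1,0.28,0,0.4,0,0,0,1,0.32,0,0.53,0,0,0,1,0.33,0,0.62,0,0,0,1,0.33,0,0.66,0,0,0,1,0.33,0,0.66,0,0,0,1,0.33,0,0.66,0,0,0,1]

```text
time_s: 15.55
tcp_pos: [0.5477, -0.1606, 0.0482]
ee_rot: [[-0.947, -0.195, 0.254], [-0.189, 0.981, 0.05], [-0.259, -0.0, -0.966]]
wrist_force: [0.7, -0.3, -2.6]
gripper_width: 0.525
```

Run:
```python
from h import *
nose()
row(*tgt(-24,7,15)); row(*tgt(-24,3,15)); row(*tgt(-33.5,2.5,15))
im=imaging.capture("wrist"); crop(im,(318,140),180,150,4,"pics/c17.png")
```

```text
t 15.55 nose bay xyz mm [-24.26  -0.12  11.37] tilt 15.01 yaw 11.27 F [ 0.668  -0.308  -2.6289] w 0.525
row [0.022 0.002 0.107] [0.002 0.003 0.014]
row [0.048 0.002 0.204] [0.002 0.003 0.014]
row [0.28  0.002 0.155] [0.002 0.003 0.014]
pics/c17.png origin 228 65 scale 4
```

View pics/c17.png

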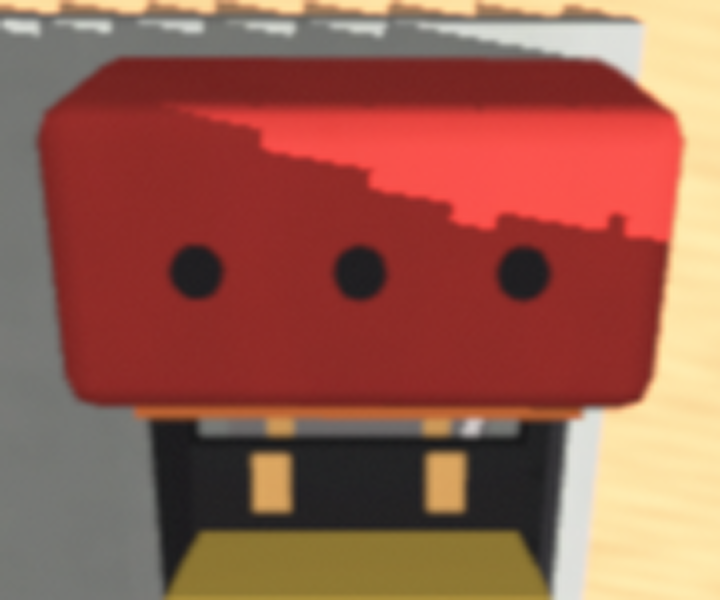

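The nose (row ~440) is centred between the side walls and has a gap to the lip (row 412). Lowering it to about 3 mm.

move_arm:
  motion: [0.01,0,0.05,0,0,0,1,0.02,0,0.1,0,0,0,1,0.035,0,0.15,0,0,0,1,0.045,0,0.19,0,0,0,1,0.05,0,0.2,0,0,0,1,0.05,0,0.2,0,0,0,1]

```text
time_s: 16.1
tcp_pos: [0.5477, -0.1606, 0.04]
ee_rot: [[-0.947, -0.195, 0.254], [-0.189, 0.981, 0.05], [-0.259, -0.0, -0.966]]
wrist_force: [0.5, 0.2, -2.6]
gripper_width: 0.523
```

Run:
```python
from h import *
nose()
row(*tgt(-33.5,2.5,15))
```

```text
t 16.1 nose bay xyz mm [-24.19  -0.07   3.09] tilt 15.01 yaw 11.27 F [ 0.4866  0.2265 -2.5913] w 0.523
row [ 0.228  0.001 -0.046] [0.002 0.002 0.013]
```

Free space, no contact. Sliding the nose under the lip.

move_arm:
  motion: [0.04,0,-0.01,0,0,0,1,0.08,0,-0.02,0,0,0,1,0.12,0,-0.025,0,0,0,1,0.16,0,-0.03,0,0,0,1,0.2,0,-0.04,0,0,0,1,0.23,0,-0.046,0,0,0,1,0.23,0,-0.046,0,0,0,1,0.23,0,-0.046,0,0,0,1]

```text
time_s: 16.77
tcp_pos: [0.5385, -0.1625, 0.0394]
ee_rot: [[-0.947, -0.195, 0.254], [-0.189, 0.981, 0.05], [-0.259, -0.0, -0.966]]
wrist_force: [-0.4, -0.8, -2.1]
gripper_width: 0.526
```

Run:
```python
from h import *
nose()
for th,nz in((12,2),(9,1.5),(6,1),(3,.8),(1,.5),(0,.3)): row(*tgt(-33.7,nz,th))
im=imaging.capture("side"); crop(im,(340,180),130,100,6,"pics/c18.png")
im=imaging.capture("wrist"); crop(im,(318,140),180,150,4,"pics/c19.png")
```

```text
t 16.77 nose bay xyz mm [-33.6   -0.12   2.55] tilt 15.02 yaw 11.27 F [-0.3658 -0.785  -2.1394] w 0.526
row [-0.015  0.002  0.066] [0.001 0.603 0.013]
row [-0.03   0.002  0.132] [0.001 1.203 0.013]
row [-0.042  0.002  0.199] [0.001 1.803 0.013]
row [-0.053  0.002  0.259] [0.    2.403 0.013]
row [-0.058  0.002  0.304] [-0.     2.803  0.013]
row [-0.06   0.002  0.327] [-0.     3.003  0.013]
pics/c18.png origin 275 130 scale 6
pics/c19.png origin 228 65 scale 4
```

View pics/c18.png

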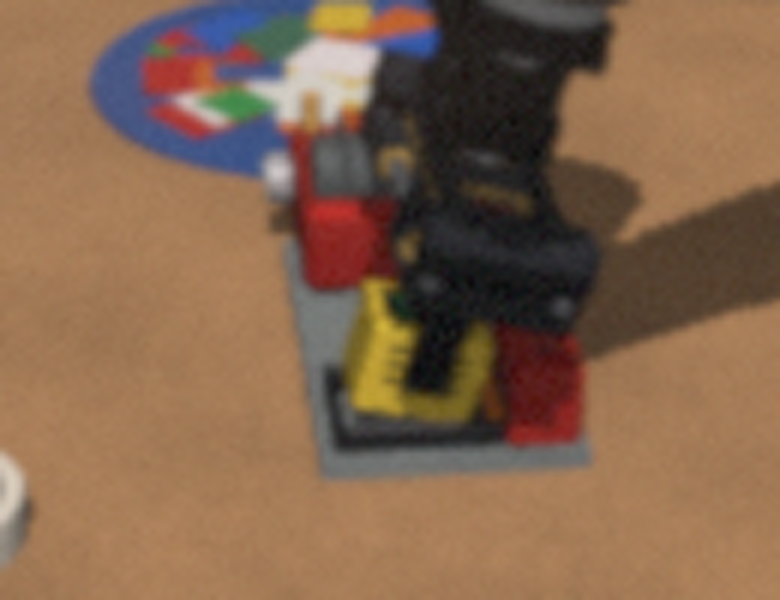

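View pics/c19.png

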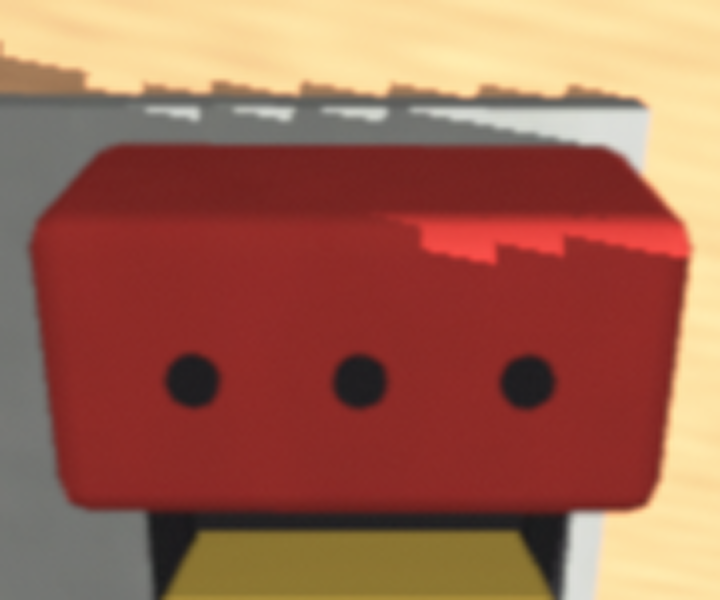

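Nose is under the lip with the pack tilted 15°, and no contact forces. Rocking the other end down, first to 6°.

move_arm:
  motion: [-0.008,0,0.033,0,0.3,0,1,-0.015,0,0.066,0,0.6,0,1,-0.022,0,0.1,0,0.9,0.01,1,-0.03,0,0.132,0,1.2,0.01,1,-0.036,0,0.165,0,1.5,0.01,1,-0.042,0,0.2,0,1.8,0.01,1,-0.042,0,0.2,0,1.8,0.01,1]

```text
time_s: 17.45
tcp_pos: [0.5422, -0.1616, 0.0316]
ee_rot: [[-0.976, -0.195, 0.101], [-0.194, 0.981, 0.02], [-0.103, 0.0, -0.995]]
wrist_force: [-0.4, -0.6, -3.2]
gripper_width: 0.53
```

Run:
```python
from h import *
nose()
for th,nz in((4,1.),(2,.9),(1,.8),(0,.7)): row(*tgt(-33.7,nz,th))
im=imaging.capture("scene"); crop(im,(280,150),130,100,6,"pics/c20.png")
```

```text
t 17.45 nose bay xyz mm [-33.62  -0.01   0.53] tilt 5.89 yaw 11.25 F [-0.4415 -0.5793 -3.2457] w 0.53
row [-0.013 -0.001  0.021] [0.002 0.378 0.01 ]
row [-0.026 -0.001  0.059] [0.002 0.778 0.01 ]
row [-0.032 -0.001  0.08 ] [0.002 0.978 0.01 ]
row [-0.037 -0.001  0.1  ] [0.002 1.178 0.01 ]
pics/c20.png origin 215 100 scale 6
```

View pics/c20.png

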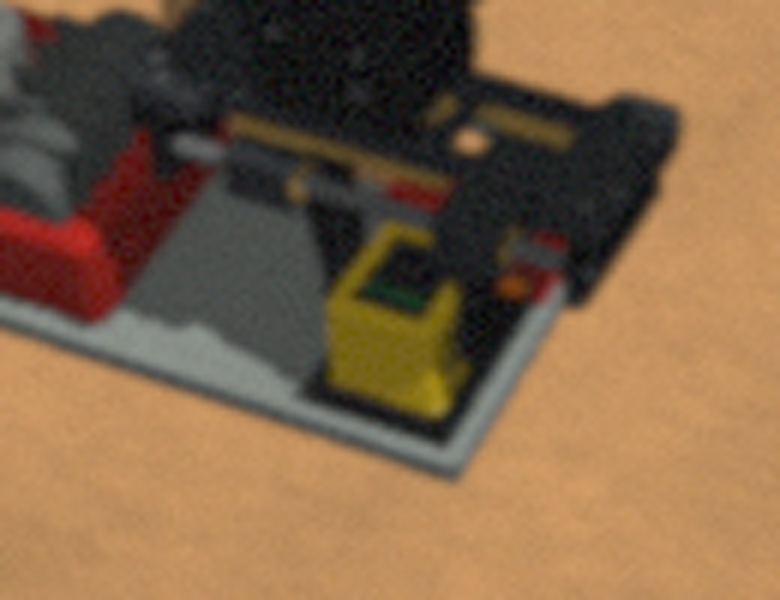

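move_arm:
  motion: [-0.007,0,0.01,0,0.19,0,1,-0.013,0,0.021,0,0.38,0,1,-0.02,0,0.04,0,0.58,0,1,-0.026,0,0.059,0,0.78,0,1,-0.026,0,0.059,0,0.78,0,1]

```text
time_s: 17.92
tcp_pos: [0.5432, -0.1614, 0.0291]
ee_rot: [[-0.98, -0.195, 0.033], [-0.195, 0.981, 0.007], [-0.034, 0.0, -0.999]]
wrist_force: [-1.1, -1.2, -1.6]
gripper_width: 0.527
```

Run:
```python
from h import *
nose(); print(r.sense()["moment"])
for th,nz in((1,.8),(0,.7),(0,.2)): row(*tgt(-33.7,nz,th))
```

```text
t 17.92 nose bay xyz mm [-33.95   0.04   0.65] tilt 1.94 yaw 11.24 F [-1.1261 -1.222  -1.5684] w 0.527
[-0.2814  0.4489 -0.0886]
row [-0.013 -0.002  0.013] [0.005 0.189 0.007]
row [-0.02  -0.002  0.033] [0.005 0.389 0.007]
row [-0.02  -0.002  0.046] [0.005 0.389 0.007]
```

The rear end is already inside the pocket below the crest. Going flat.

move_arm:
  motion: [-0.006,0,0.01,0,0.13,0,1,-0.012,0,0.02,0,0.26,0,1,-0.018,0,0.033,0,0.39,0,1,-0.018,0,0.042,0,0.39,0,1,-0.018,0,0.042,0,0.39,0,1]

```text
time_s: 18.33
tcp_pos: [0.5437, -0.1612, 0.0272]
ee_rot: [[-0.981, -0.195, -0.001], [-0.195, 0.981, 0.0], [0.001, 0.001, -1.0]]
wrist_force: [-2.4, -1.8, -3.1]
gripper_width: 0.525
```

Run:
```python
from h import *
nose(); print(r.sense()["moment"])
```

```text
t 18.33 nose bay xyz mm [-34.07   0.13   0.18] tilt -0.05 yaw 11.23 F [-2.3651 -1.8366 -3.0739] w 0.525
[-0.1644  0.4016 -0.0406]
```

Flat, 0.2 mm above nominal floor with only small lateral forces. Releasing, then lifting straight up.

move_arm:
  motion: [0,0,0,0,0,0,-1,0,0,0,0,0,0,-1,0,0,0,0,0,0,-1,0,0,0,0,0,0,-1,0,0,0,0,0,0,-1,0,0,0,0,0,0,-1,0,0,0,0,0,0,-1,0,0,0,0,0,0,-1,0,0,0,0,0,0,-1,0,0,-0.3,0,0,0,-1,0,0,-0.8,0,0,0,-1,0,0,-1.5,0,0,0,-1,0,0,-2.3,0,0,0,-1,0,0,-3.1,0,0,0,-1,0,0,-3.6,0,0,0,-1,0,0,-3.8,0,0,0,-1,0,0,-3.8,0,0,0,-1,0,0,-3.8,0,0,0,-1]

```text
time_s: 19.83
tcp_pos: [0.5432, -0.1611, 0.1783]
ee_rot: [[-0.981, -0.194, -0.002], [-0.194, 0.981, 0.001], [0.002, 0.002, -1.0]]
wrist_force: [0.9, -0.4, -0.1]
gripper_width: 1.002
```

Run:
```python
from h import *
import pickle
nose()
s=r.sense();P=imaging.camera_params("wrist"); im=imaging.capture("wrist"); cv2.imwrite("pics/w8.png",im)
u=proj("wrist",[.5438,-.1613,.054],P)[0]; print(u); crop(im,u,130,100,6,"pics/c21.png")
im=imaging.capture("side"); crop(im,(345,180),130,100,6,"pics/c22.png")
# predicted home yellow top corners
a=np.radians(11.2);q=np.array([(34,-23),(-22,-23),(-22,23),(34,23)])/1e3
X=np.array([[*(BAY+np.array([np.cos(a)*x-np.sin(a)*y,np.sin(a)*x+np.cos(a)*y])),.054] for x,y in q])
print("wrist",proj("wrist",X,P)); print("side",proj("side",X))
```

```text
t 19.83 nose bay xyz mm [-34.57   0.4  151.32] tilt -0.11 yaw 11.21 F [ 0.8967 -0.3527 -0.0712] w 1.002
[317.1379 199.9935]
pics/c21.png origin 252 149 scale 6
pics/c22.png origin 280 130 scale 6
wrist [[293.4053 228.107 ]
 [292.2206 170.5587]
 [341.9287 170.503 ]
 [340.8529 228.0425]]
side [[330.1503 181.4938]
 [349.8968 180.5504]
 [352.3384 188.655 ]
 [331.8464 189.654 ]]
```

View pics/c21.png

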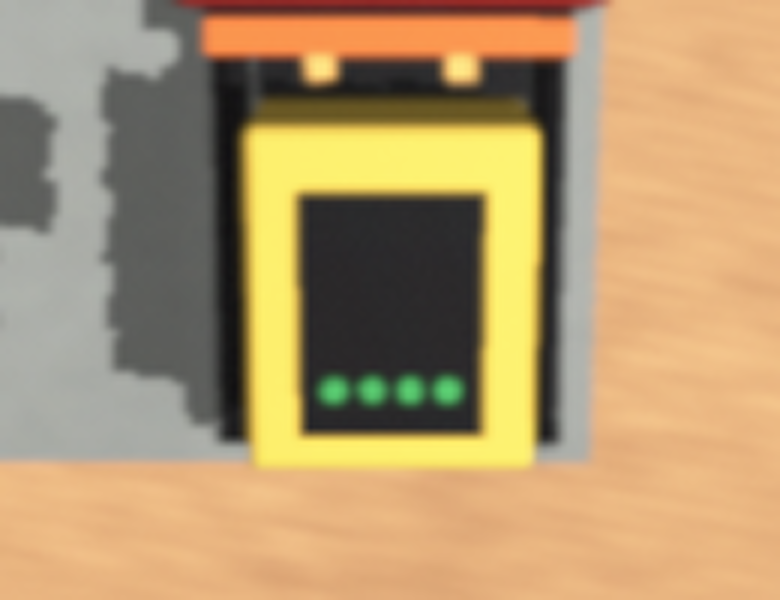

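View pics/c22.png

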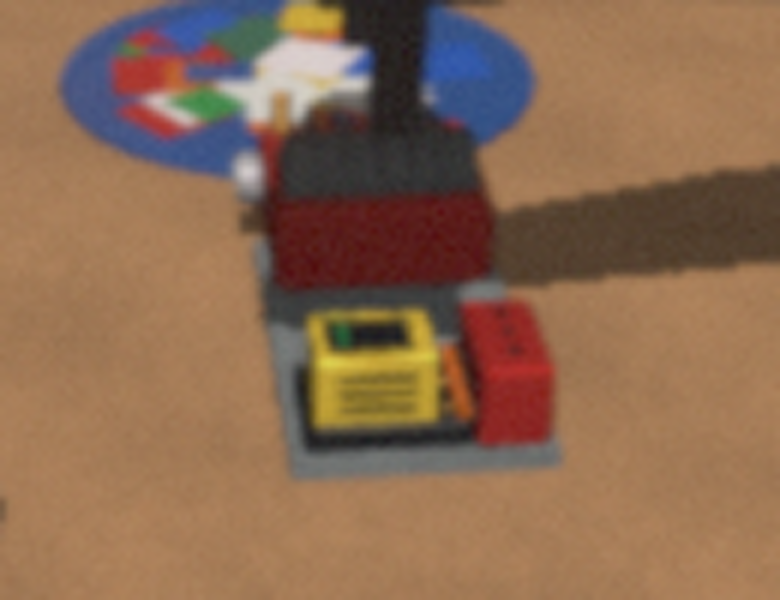

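The pack's top corners in the wrist image, (292,170) to (342,170) and (294,227) to (341,227), match the predicted home pose to about 1.5 px. The walls are even on both sides, the nose is under the lip, and the side view shows it level. The gripper is clear, so I'm handing in.

Run:
```python
from h import *
print(r.finish_job())
```

```text
the job is handed in; nothing more can be done
None
```

The middle-sized yellow pack is in the red compressor's bay, flat and let go, and I handed the job in at about 20 s of the 58 s allowed. The hand-in gives no verdict.

- **What I did:** I took the pack out of the charger by its two ends and set it flat on the bench at about (0.50, 0.02). I let go there and took it again by its long sides. Then I slid the nose under the orange lip at 15° tilt, rocked it down flat, released it and raised the gripper clear.
- **Last checks:** The pack's top corners in the wrist image were within about 1.5 px of the predicted home pose. The gaps to the side walls were even, and the pack looked level in the side view. Just before release, the arm's own pose put the nose at x = -34.1 mm, y = 0.1 mm, z = 0.2 mm in the bay frame, with 0° tilt. The gripper was fully open and clear, with under 1 N on the wrist. The spray can, tape roll and paint jar should be as they were, as every move kept clear of them. I took no final picture of them.
- **What disagreed:** The single-camera estimates differed by 1 to 4 mm. My first recheck of the bay's x position fitted badly because I had assumed a sharp edge on the tower, and it put the bay about 3 mm off. Without those points it agreed with the earlier fit to within 1 mm.

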